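Park a bonsai pot against the sprung stop of a draining ramp

ROBOT

A 6-joint arm with a two-finger parallel gripper is mounted at the origin on the work surface. World frame = base frame: x ahead of the robot, y to its left, z up, the work surface at z = 0. Lengths are in mm, angles in rad, forces in N, time in s.
With the tool pointing down it reaches from about 350 to 975 mm from the base axis. Payload 7.1 kg.
Tool frame: the origin (TCP) lies on the centre line of the jaws, within the pads' length; the fingertips stand 8 mm ahead of it and the grasp point (between the pads) lies 11 mm behind it; z points along the fingers, x is the direction in which the jaws open and shut, and the axes are right-handed (so a half turn about z gives the same grasp; the last joint's range is limited). The gripper opens to 88 mm and grips with 3 to 60 N. Pads are 20 mm wide; open, the fingers measure 115 mm over their backs; the gripper's body (75 mm by 178 mm) begins 61 mm behind the grasp point.
Start: joints at [-1.2, 0.423, 1.63, -0, 1.089, -0.019], TCP at [237.518, -578.092, 230.675] pointing down, gripper open.
Joint ranges: [-3, 3], [-0.9, 2.11], [0.09, 2.58], [-1.31, 4.45], [0.11, 2.69], [-2.54, 2.54]. Speed limits (rad/s): [2.39, 2.39, 3.01, 3.14, 3.14, 3.14].

INTERFACE

Orientations are given as a rotation vector (axis times angle).
In Python, from workcell import ctrl gives the robot as it stands.
- The arm moves only by the shell command python3 -m handwheel 'ROWS'. ROWS is JSON, a list of rows, each a list of 3 entries, a list of its own where there are three numbers: the turn, a rotation vector about the tool's x, y, z in rad, then the shift along the tool's x, y, z in mm, then the opening, from 0 (shut) to 1 (fully open). In form: [[[ax, ay, az], [tx, ty, tz], jaw], ...]. A call has exactly 10 rows; each row shifts and turns the pose as measured when the row begins, along the tool's axes as they then stand; what a row does not reach is not made up. A row lasts 1/12 s, in which the tool goes at most 41.7 mm and 7.16 degrees, less where a joint would pass 70% of its speed; a pose out of reach is approached as far as the arm can. A call with a gripper value outside its range is refused whole. The fingers move at their own pace and stop on an object; the grip force is fixed at half the most. Time passes only in rows, so rows that do not move let the fingers close, or fill a call up. It gives the time, the measured TCP pose, the force and the opening at its end, in the units of the state.
- ctrl.get_obs(): the state, without advancing time (a new reading comes with each control period).
- ctrl.get_image(name): name is "scene" or "top" or "wrist"; returns a dict with "pixels" (400x640x3 uint8, red, green, blue), "camera_matrix" (3x3 intrinsics, pixels), "rvec" (rotation vector, rad) and "tvec" (3), from world to camera coordinates, as OpenCV has them. Camera axes: x right, y down, z forward; pixel columns grow to the right and rows downward; lengths in mm; the calibration is good to about 2 mm. The wrist camera is an equidistant fisheye: a pixel r from the principal point sees the ray r / f radians off the axis. A picture is of the moment at which its call begins. There is no depth.
- ctrl.close_job(): hands the job in, once; it reports no verdict.
Trained networks look in a picture, given as the dict that the camera call returned (one of the last four; its "shot" number tells which), for a name from the list of things; names that differ only in an ending like _2 or _b are one class to them, and where a whole thing is asked for, a point or a joint stands for the part that bears it (a point fixed in the world has none). Each returns a list of dicts, best first, with "score" (0 to 1); they miss things now and then, are a little off and sometimes report something else, mostly with a low value. They report only what shows in the picture. A call takes as long as a camera call. They do not tell look-alikes from the thing itself.
- ctrl.look_for(picture, query): "position" ([x, y, z] in mm, in the coordinates of the camera as it stood for that picture, good to about 4 mm: the middle of the surface that is visible of it).
- ctrl.spot_point(picture, query): "position" ([x, y, z] in mm, in the coordinates of the camera as it stood for that picture, good to about 4 mm: a listed point, or the origin of a listed thing).
The state is a dict: "t": time; "qpos": joint angles; "qvel": joint speeds; "joint_torque": joint torques, N m; "ee_pos": TCP position; "orientation": TCP orientation; "ft_force": force on the tool from outside, world axes, zero at the start; "moment": the same for the moment, N m; "width": finger opening in mm.
Only numpy, scipy, OpenCV 4.12 (cv2) and the standard library are available. Lean on these libraries where they do the work, as an engineer would, in place of code of your own. Each camera call takes 0.05 s, during which the arm holds its last target.

TASK

Slide the empty blue bonsai pot up the plywood ramp, without lifting it, and lean it squarely on the black sprung pad at the top with about 8 N on the pad (at least 5 N for half a second, never more than 12 N). Then set the wooden chock on the ramp across the back of the pot, close up against it, and leave the pot resting on the pad with nothing else disturbed.

Things in the scene. Friction and masses are not known exactly. Their poses are not given: they have to be found in the camera images.
- ramp: Plywood ramp fixed to the bench, 210 mm wide. Origin on the bench top under the fold line, mid-width; x level, towards the uphill end; z up. From x = -150 to 0 mm a level foot, its top 14 mm above the bench; from x = 0 the deck climbs at 0.12 rad for 330 mm of slope. Kerbs 8 mm high, 190 mm apart, along both edges.
- stop: Grey bracket fixed on the ramp, 290 mm up the slope from the fold; origin on the deck, mid-width; x up the slope, z square to the deck. Before it a black pad, 120 mm wide, 5 to 35 mm above the deck, on a locked slide: its unloaded front face stands 48 to 78 mm before the origin, different each time, not measured. The pad is sprung along the slope: damped, 0.5 mm per N, 8 mm at most.
- pot: Open rectangular bonsai pot of blue glazed ceramic, 100 mm (x) by 130 mm (y) by 45 mm high, walls and floor 8 mm thick, 0.4 to 0.75 kg. Origin at the centre of its underside, z up. It starts on the level foot of the ramp, its +x face towards the slope. Sliding it takes a steady push that differs each time (about 3 to 8 N); friction keeps it from sliding back down by itself.
- chock_center (a point): Centre of a loose wooden chock, a block 30 mm (x) by 60 mm (y) by 30 mm (z), 60 g, lying on the bench beyond the foot of the ramp. It is to lie with its long (y) side across the ramp, against the downhill (-x) face of the pot.
- saucer_pot: Small terracotta pot, 64 mm across and 55 mm high, a bystander. Origin at the centre of its underside.
- feed_bottle: Amber bottle, 56 mm across and 130 mm high, a bystander. Origin at the centre of its underside.
- brush: Hand brush lying on the bench, a bystander. Origin at its underside.
There are look-alikes about, which are no part of the job. Of the things shaped like the pot, the blue one is meant.

How it is judged:
By the outcome, as a careful person would: the job done as asked, in the order asked, and still so for the second after the job is handed in, with the robot touching nothing.
It also fails if it takes over 72 s, if anything falls off the work surface, if the arm or the gripper's body presses on something with over 40 N, if the wrist force passes 120 N, or if a joint passes its speed limit or range.

## Working session

There is one attempt and no reset: what is moved stays moved. The work goes in short steps, Python scripts to look and compute and a shell command to move; the robot and the scene stay as the last step left them, time stands still between calls to the robot, and variables do not carry over. Pictures are saved under pics/ and viewed, and the job is handed in when it is done.

```bash
mkdir -p pics; ls; cat > h.py <<'E'
import numpy as np, cv2
from workcell import ctrl
def snap(name, fn):
    p=ctrl.get_image(name); cv2.imwrite('pics/'+fn,p['pixels'][:,:,::-1]); return p
def RT(p):
    R,_=cv2.Rodrigues(np.array(p['rvec'],float)); return R,np.array(p['tvec'],float).ravel()
def c2w(p,x):
    R,t=RT(p); return R.T@(np.array(x)-t)
def ray(p,u,v):
    K=np.array(p['camera_matrix']); R,t=RT(p)
    d=R.T@np.array([(u-K[0,2])/K[0,0],(v-K[1,2])/K[1,1],1]); return -R.T@t,d
def onz(p,u,v,z):
    c,d=ray(p,u,v); return c+d*(z-c[2])/d[2]
def proj(p,X):
    return cv2.projectPoints(np.array(X,float).reshape(-1,1,3),np.array(p['rvec'],float),np.array(p['tvec'],float),np.array(p['camera_matrix'],float),None)[0].reshape(-1,2)
E
python3 - <<'E'
from h import *
np.set_printoptions(suppress=True,precision=1)
o=ctrl.get_obs(); print(o)
for n in ['scene','top']:
    p=snap(n,n+'1.png'); print(n,np.array(p['camera_matrix']).tolist(),c2w(p,[0,0,0]))
    for q in ['ramp','stop','pot','chock_center','saucer_pot','feed_bottle','brush']:
        for r in ctrl.spot_point(p,q)[:3]: print(q,round(r['score'],2),c2w(p,r['position']), proj(p,c2w(p,r['position'])))
E
```

```text
pics
{'t': 0.0, 'qpos': array([-1.2,  0.4,  1.6, -0. ,  1.1, -0. ]), 'qvel': array([-0., -0.,  0.,  0.,  0., -0.]), 'joint_torque': array([  0. , -54.5, -27.4,   0.1,   0. ,  -0. ]), 'ee_pos': array([ 237.3, -577.6,  229.9]), 'orientation': array([-2.6,  1.7,  0. ]), 'ft_force': array([-0.8,  0.1, -0. ]), 'moment': array([-0. , -0. ,  0.1]), 'width': 88.0127434527282}
scene [[438.9516910791551, 0.0, 317.1203754190511], [0.0, 438.9516910791551, 200.27921446323313], [0.0, 0.0, 1.0]] [1155.8 -571.8 1149. ]
ramp 0.63 [570.6 -34.   -0.7] [[301.3 224.4]]
stop 0.76 [562.6 255.5  53.8] [[358.7 161.8]]
pot 0.92 [ 345.9 -150.2    4.1] [[227.2 206.8]]
pot 0.91 [ 578.2 -106.2   18.6] [[286.4 236.5]]
pot 0.89 [ 799.  -109.3    3.7] [[340.  283.8]]
chock_center 0.53 [ 442.9 -352.5   18.1] [[194.6 262.3]]
saucer_pot 0.88 [590.3 381.2   2.8] [[386.3 156.2]]
feed_bottle 0.59 [423.9 391.1   2.3] [[352.3 133. ]]
brush 0.59 [ 703.3 -379.9    1.3] [[247.2 329.3]]
top [[415.9159839400751, 0.0, 324.8291076545274], [0.0, 415.9159839400751, 194.59449944322606], [0.0, 0.0, 1.0]] [ 447.5   30.4 1288.7]
stop 0.7 [560.3 248.5  51.3] [[250.6 200.5]]
stop 0.29 [ 701.7 -374.3   -1.5] [[450.7 151.4]]
pot 0.9 [ 799.3 -112.8    1. ] [[366.7 123.3]]
pot 0.85 [ 576.2 -103.2   12.6] [[366.8 193.1]]
pot 0.8 [ 342.  -150.8    1.7] [[385.  269.2]]
chock_center 0.69 [ 442.1 -345.9   16.2] [[448.3 234.4]]
saucer_pot 0.85 [589.3 384.   -1.8] [[210.1 193.9]]
feed_bottle 0.66 [424.5 396.8  -4.2] [[206.2 247.2]]
brush 0.63 [ 702.9 -378.1   -2.1] [[451.9 151.1]]
```

View pics/scene1.png

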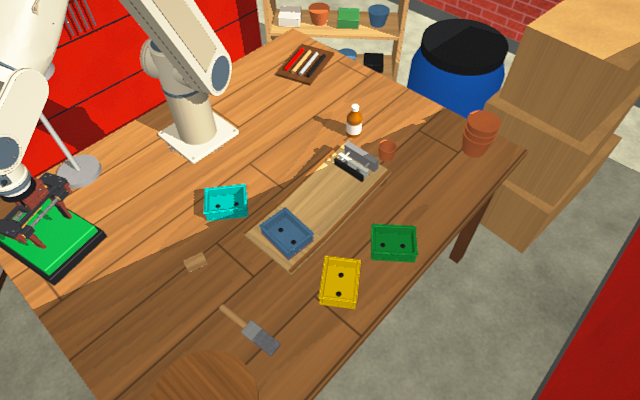

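```bash
python3 -c "
import cv2
a=cv2.imread('pics/top1.png')[110:310,180:480];cv2.imwrite('pics/top1c.png',cv2.resize(a,(800,533),interpolation=cv2.INTER_CUBIC))"
```

```text
(no output)
```

View pics/top1c.png

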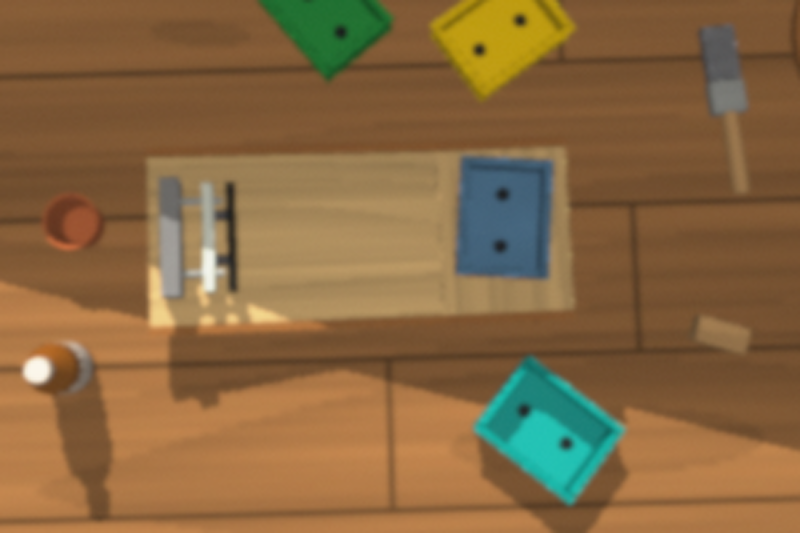

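The blue pot at scene (286,236), on the level foot of the ramp, is the one meant. Cyan (227,202), yellow (340,283) and green (393,242) stand off the ramp and are look-alikes. The enlarged top crop shows the blue pot at the ramp's right end (~505,215 in the crop) and the pad and bracket at the left. Next I'll fit the ramp, pot and chock.

```bash
cat > fit.py <<'E'
from h import *
from scipy.optimize import minimize
np.set_printoptions(suppress=True,precision=2)
def blobs(p,name):
    im=p['pixels'].astype(int); hsv=cv2.cvtColor(p['pixels'],cv2.COLOR_RGB2HSV)
    return hsv
p={n:ctrl.get_image(n) for n in ['scene','top']}
for n in p: print(n, p[n]['shot'])
import pickle; pickle.dump(p,open('p1.pkl','wb'))
# top corners of ramp by eye (crop->px)
def px(c): return (c[0]/2.6667+180-.3, c[1]/2.6667+110-.3)
for nm,c,z in [('foot_r',(566,148),22),('foot_l',(573,307),22),('top_r',(147,158),61),('top_l',(150,326),61)]:
    print(nm,onz(p['top'],*px(c),z))
for n in p:
    hsv=cv2.cvtColor(p[n]['pixels'],cv2.COLOR_RGB2HSV)
    m=((hsv[...,0]>100)&(hsv[...,0]<118)&(hsv[...,1]>110)).astype(np.uint8)
    k,lab,st,ce=cv2.connectedComponentsWithStats(m)
    for i in range(1,k):
        if st[i,4]>150: print(n,st[i],ce[i])
E
python3 fit.py
python3 -c "
import cv2
a=cv2.imread('pics/scene1.png')[130:280,180:400];cv2.imwrite('pics/sc1c.png',cv2.resize(a,(800,545),interpolation=cv2.INTER_CUBIC))"
```

```text
scene 3
top 4
foot_r [ 659.34 -183.15   22.  ]
foot_l [ 475.87 -182.8    22.  ]
top_r [655.22 292.76  61.  ]
top_l [467.78 290.91  61.  ]
scene [369   5  20  22 342] [377.89  14.61]
scene [ 407   47   97   71 3292] [453.12  85.38]
scene [ 260  208   53   51 1431] [286.26 232.37]
top [ 353  171   32   41 1110] [368.74 191.19]
top [   0  212   90  120 8593] [ 39.12 267.5 ]
```

View pics/sc1c.png

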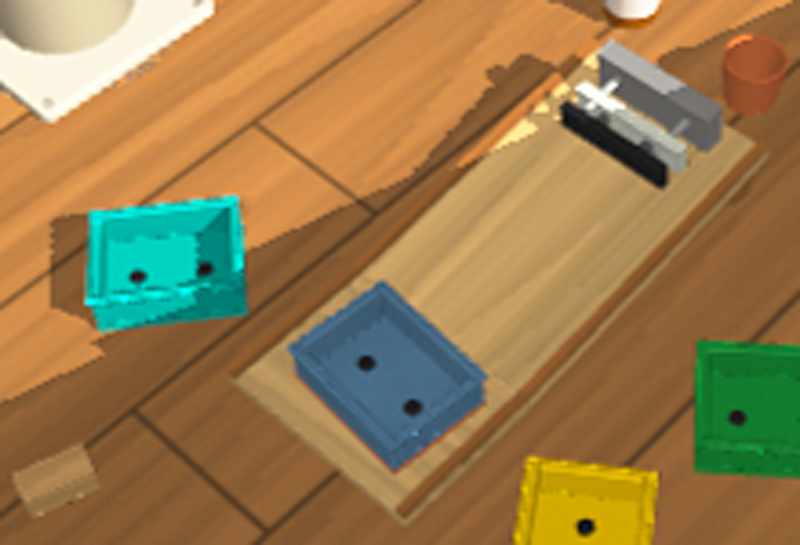

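```bash
cat > fit2.py <<'E'
from h import *
import pickle
from scipy.optimize import least_squares, minimize
np.set_printoptions(suppress=True,precision=3)
p=pickle.load(open('p1.pkl','rb'))
t=lambda c:np.array([c[0]/2.6667+180-.3,c[1]/2.6667+110-.3]); s=lambda c:np.array([c[0]/3.636+180-.36,c[1]/3.636+130-.36])
L=330*np.cos(.12);H=14+330*np.sin(.12)
loc={'fr':(-150,-95,14),'fl':(-150,95,14),'tr':(L,-95,H),'tl':(L,95,H)}
obs=[('top','fr',t((566,149))),('top','fl',t((573,307))),('top','tr',t((147,158))),('top','tl',t((150,326))),('scene','fl',s((238,378))),('scene','fr',s((398,511))),('scene','tr',s((757,146)))]
def W(q,P):
    c,sn=np.cos(q[2]),np.sin(q[2]); P=np.atleast_2d(np.array(P,float)); return np.c_[q[0]+c*P[:,0]-sn*P[:,1],q[1]+sn*P[:,0]+c*P[:,1],P[:,2]]
f=lambda q:np.concatenate([proj(p[n],W(q,loc[k]))[0]-o for n,k,o in obs])
r=least_squares(f,[567,-34,np.pi/2],x_scale=[1,1,.01]); print('ramp',r.x); print(r.fun.reshape(-1,2))
def box(q,d,z): 
    return W(q,[(a*d[0]/2,b*d[1]/2,z+c*d[2]) for a in(-1,1) for b in(-1,1) for c in(0,1)])
def fitbox(q0,d,z,masks):
    def cost(q):
        e=0
        for n,m in masks.items():
            h=cv2.convexHull(proj(p[n],box(q,d,z)).astype(np.float32))
            im=np.zeros((m.shape[0]*4,m.shape[1]*4),np.uint8); cv2.fillConvexPoly(im,np.round((h+.5)*4*16-8).astype(int),255,shift=4)
            im=cv2.resize(im,m.shape[::-1],interpolation=cv2.INTER_AREA)/255.
            e+=np.abs(im-m).sum()/m.sum()
        return e
    best=None
    for a in (-.15,0,.15):
        x0=np.array(q0)+[0,0,a]
        o=minimize(cost,x0,method='Nelder-Mead',options=dict(initial_simplex=[x0,x0+[5,0,0],x0+[0,5,0],x0+[0,0,.1]],xatol=.05,fatol=1e-4))
        if best is None or o.fun<best.fun: best=o
    return best.x,best.fun
def mask(n,lo,hi,roi):
    hsv=cv2.cvtColor(p[n]['pixels'],cv2.COLOR_RGB2HSV); m=cv2.inRange(hsv,lo,hi)
    z=np.zeros_like(m); x,y,w,h=roi; z[y:y+h,x:x+w]=m[y:y+h,x:x+w]; 
    c,_=cv2.findContours(z,cv2.RETR_EXTERNAL,cv2.CHAIN_APPROX_NONE); c=max(c,key=cv2.contourArea); o=np.zeros_like(z); cv2.drawContours(o,[c],-1,1,-1); return o.astype(float)
if __name__=='__main__':
    ms={'top':mask('top',(98,70,20),(120,255,255),(345,165,50,55)),'scene':mask('scene',(98,70,20),(120,255,255),(250,200,75,70))}
    print([m.sum() for m in ms.values()])
    for k in (['top'],['scene'],['top','scene']): print('pot',k,fitbox([571,-100,np.pi/2],(100,130,45),14,{n:ms[n] for n in k}))
    for n,(x,y) in {'top':(448,234),'scene':(195,262)}.items(): print(n,cv2.cvtColor(p[n]['pixels'],cv2.COLOR_RGB2HSV)[y-8:y+9:4,x-14:x+16:4].tolist())
E
python3 fit2.py
python3 -c "
import cv2
a=cv2.imread('pics/scene1.png')[240:285,165:225];b=cv2.imread('pics/top1.png')[212:257,420:480]
cv2.imwrite('pics/ch.png',cv2.resize(cv2.hconcat([a,b]),(800,300),interpolation=cv2.INTER_NEAREST))"
```

```text
ramp [566.536 -33.691   1.584]
[[-0.699 -1.24 ]
 [ 0.284  0.838]
 [-0.257 -0.265]
 [-0.063  0.196]
 [-0.524  0.229]
 [-0.681  0.1  ]
 [ 0.448 -0.27 ]]
[np.float64(1381.0), np.float64(1502.0)]
pot ['top'] (array([ 576.58 , -105.565,    1.527]), np.float64(0.11903565191463986))
pot ['scene'] (array([ 575.19 , -102.598,    1.484]), np.float64(0.07404506409754315))
pot ['top', 'scene'] (array([ 577.13 , -103.307,    1.485]), np.float64(0.19997405172084734))
top [[[15, 154, 119], [15, 151, 120], [14, 150, 119], [14, 148, 119], [14, 149, 120], [14, 147, 118], [14, 148, 119], [14, 148, 119]], [[14, 148, 122], [14, 145, 118], [16, 126, 136], [16, 127, 156], [16, 134, 139], [14, 143, 125], [14, 149, 120], [14, 152, 119]], [[15, 149, 111], [16, 140, 106], [16, 125, 141], [16, 126, 152], [16, 127, 153], [16, 128, 158], [16, 127, 154], [15, 142, 115]], [[14, 149, 115], [15, 148, 112], [15, 131, 119], [16, 126, 138], [16, 127, 145], [16, 128, 146], [16, 125, 147], [15, 146, 112]], [[14, 148, 98], [14, 146, 101], [14, 148, 102], [14, 146, 105], [14, 143, 109], [15, 139, 119], [15, 132, 129], [14, 151, 110]]]
scene [[[15, 161, 135], [14, 159, 128], [13, 156, 129], [15, 160, 121], [16, 139, 158], [17, 135, 157], [15, 161, 133], [15, 156, 124]], [[14, 157, 127], [14, 155, 125], [17, 134, 170], [16, 134, 160], [16, 136, 173], [17, 137, 179], [16, 139, 149], [14, 158, 137]], [[14, 158, 123], [16, 137, 162], [17, 138, 164], [17, 138, 178], [16, 137, 170], [16, 135, 157], [17, 136, 144], [14, 160, 137]], [[14, 160, 129], [15, 145, 137], [16, 136, 173], [16, 134, 152], [16, 135, 142], [16, 141, 172], [14, 161, 136], [14, 159, 127]], [[14, 156, 90], [14, 160, 132], [16, 134, 146], [16, 140, 148], [15, 159, 135], [14, 160, 137], [14, 155, 127], [15, 159, 133]]]
```

View pics/ch.png

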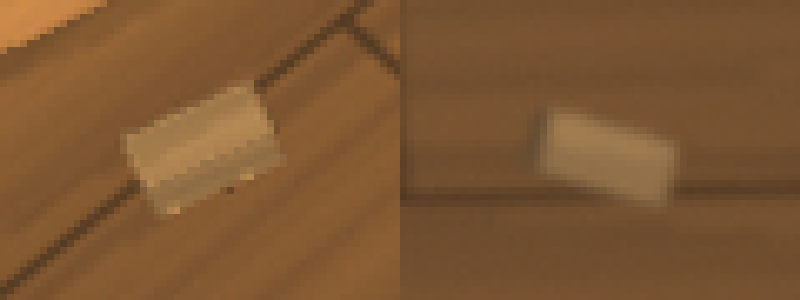

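```bash
cat >> h.py <<'E'
from scipy.spatial.transform import Rotation as Ro
O=np.array([566.5,-33.7]); YAW=1.584
def rw(x,y,z=0):  # ramp local to world
    c,s=np.cos(YAW),np.sin(YAW); return np.array([O[0]+c*x-s*y,O[1]+s*x+c*y,z])
def wr(P):
    c,s=np.cos(YAW),np.sin(YAW); d=np.array(P[:2])-O; return np.array([c*d[0]+s*d[1],-s*d[0]+c*d[1],P[2]])
def toolR(yaw=YAW,tilt=0.0):
    # tool y = downhill, x across (-local y), z down; tilt = slope pitch
    c,s=np.cos(yaw),np.sin(yaw)
    u=np.array([c*np.cos(tilt),s*np.cos(tilt),np.sin(tilt)]); l=np.array([-s,c,0]); n=np.cross(u,l)
    return np.c_[-l,-u,-n]
def plan(P,R,n,jaw=1.0):
    o=ctrl.get_obs(); p0=np.array(o['ee_pos']); R0=Ro.from_rotvec(o['orientation']).as_matrix()
    w=Ro.from_matrix(R0.T@R).as_rotvec(); d=(np.array(P)-p0)/n
    print('total turn',np.round(w,3),'shift tool',np.round(R0.T@(np.array(P)-p0),1))
    for k in range(n):
        Rk=R0@Ro.from_rotvec(w*k/n).as_matrix()
        print('[%s,%s,%g]'%(np.round(w/n,3).tolist(),np.round(Rk.T@d,1).tolist(),jaw),end=',')
    print()
def st():
    o=ctrl.get_obs(); R=Ro.from_rotvec(o['orientation']).as_matrix(); Rw=toolR()
    print('t%.2f'%o['t'],'pos',np.round(o['ee_pos'],1),'ramp',np.round(wr(o['ee_pos']),1),'err',np.round(Ro.from_matrix(Rw.T@R).as_rotvec(),3),'F',np.round(o['ft_force'],1),'M',np.round(o['moment'],2),'w%.1f'%o['width'])
    return o
E
python3 - <<'E'
from fit2 import *
from h import *
ms={}
for n,roi in {'top':(436,224,30,22),'scene':(180,248,32,28)}.items():
    x,y,w,h=roi; hsv=cv2.cvtColor(p[n]['pixels'],cv2.COLOR_RGB2HSV); m=np.zeros((400,640),np.uint8)
    m[y:y+h,x:x+w]=((hsv[...,0]>=15)&(hsv[...,1]<144))[y:y+h,x:x+w]
    c,_=cv2.findContours(m,0,1); c=max(c,key=cv2.contourArea); mm=np.zeros_like(m); cv2.drawContours(mm,[c],-1,1,-1); ms[n]=mm.astype(float); print(mm.sum())
for k in (['top'],['scene'],['top','scene']): print('chock',k,fitbox([444,-348,1.2],(30,60,30),0,{n:ms[n] for n in k}),fitbox([444,-348,1.2+1.57],(30,60,30),0,{n:ms[n] for n in k}))
plan(rw(-142,-10,100),toolR(),16)
E
```

```text
ramp [566.536 -33.691   1.584]
[[-0.699 -1.24 ]
 [ 0.284  0.838]
 [-0.257 -0.265]
 [-0.063  0.196]
 [-0.524  0.229]
 [-0.681  0.1  ]
 [ 0.448 -0.27 ]]
282
289
chock ['top'] (array([ 439.644, -349.345,    2.816]), np.float64(0.12629675983868724)) (array([ 439.918, -349.815,    2.834]), np.float64(0.127631761924628))
chock ['scene'] (array([ 440.588, -349.954,   -0.316]), np.float64(0.08422552411968247)) (array([ 440.604, -349.519,    2.816]), np.float64(0.08008684442635185))
chock ['top', 'scene'] (array([ 439.943, -349.675,    2.833]), np.float64(0.21447113582481758)) (array([ 440.134, -349.484,    2.82 ]), np.float64(0.2166618788672307))
total turn [ 0.     0.    -1.194] shift tool [-242.8 -468.3  130.7]
[[0.0, 0.0, -0.075],[-15.2, -29.3, 8.2],1],[[0.0, 0.0, -0.075],[-12.9, -30.3, 8.2],1],[[0.0, 0.0, -0.075],[-10.7, -31.2, 8.2],1],[[0.0, 0.0, -0.075],[-8.3, -31.9, 8.2],1],[[0.0, 0.0, -0.075],[-5.9, -32.4, 8.2],1],[[0.0, 0.0, -0.075],[-3.5, -32.8, 8.2],1],[[0.0, 0.0, -0.075],[-1.0, -33.0, 8.2],1],[[0.0, 0.0, -0.075],[1.5, -32.9, 8.2],1],[[0.0, 0.0, -0.075],[3.9, -32.7, 8.2],1],[[0.0, 0.0, -0.075],[6.3, -32.4, 8.2],1],[[0.0, 0.0, -0.075],[8.7, -31.8, 8.2],1],[[0.0, 0.0, -0.075],[11.1, -31.1, 8.2],1],[[0.0, 0.0, -0.075],[13.4, -30.1, 8.2],1],[[0.0, 0.0, -0.075],[15.6, -29.1, 8.2],1],[[0.0, 0.0, -0.075],[17.7, -27.8, 8.2],1],[[0.0, 0.0, -0.075],[19.7, -26.4, 8.2],1],
```

```bash
python3 -m handwheel '[[[0,0,-0.075],[-15.2,-29.3,6],1],[[0,0,-0.075],[-12.9,-30.3,6],1],[[0,0,-0.075],[-10.7,-31.2,6],1],[[0,0,-0.075],[-8.3,-31.9,6],1],[[0,0,-0.075],[-5.9,-32.4,6],1],[[0,0,-0.075],[-3.5,-32.8,6],1],[[0,0,-0.075],[-1,-33,6],1],[[0,0,-0.075],[1.5,-32.9,6],1],[[0,0,-0.075],[3.9,-32.7,6],1],[[0,0,-0.075],[6.3,-32.4,6],1]]' && python3 - <<'E'
from h import *
st(); plan(rw(-142,-10,100),toolR(),10)
E
```

```text
t: 1.73
ee_pos: [453.0, -321.2, 170.1]
orientation: [3.069, -0.635, 0.009]
ft_force: [0.4, -0.5, -0.5]
width: 87.9
t1.73 pos [ 453.  -321.2  170.1] ramp [-286.   117.3  170.1] err [-0.008  0.006  0.421] F [ 0.4 -0.5 -0.5] M [-0.02 -0.04  0.01] w87.9
total turn [ 0.008 -0.006 -0.421] shift tool [  56.8 -183.9   69.3]
[[0.001, -0.001, -0.042],[5.7, -18.4, 6.9],1],[[0.001, -0.001, -0.042],[6.4, -18.1, 6.9],1],[[0.001, -0.001, -0.042],[7.2, -17.8, 6.9],1],[[0.001, -0.001, -0.042],[8.0, -17.5, 7.0],1],[[0.001, -0.001, -0.042],[8.7, -17.2, 7.0],1],[[0.001, -0.001, -0.042],[9.4, -16.8, 7.0],1],[[0.001, -0.001, -0.042],[10.1, -16.3, 7.0],1],[[0.001, -0.001, -0.042],[10.8, -15.9, 7.0],1],[[0.001, -0.001, -0.042],[11.5, -15.4, 7.0],1],[[0.001, -0.001, -0.042],[12.1, -14.9, 7.0],1],
```

```bash
python3 -m handwheel '[[[0.001,-0.001,-0.05],[6.8,-22,8],1],[[0.001,-0.001,-0.05],[8,-21.5,8],1],[[0.001,-0.001,-0.05],[9,-21,8],1],[[0.001,-0.001,-0.05],[10,-20.5,8],1],[[0.001,-0.001,-0.05],[11,-20,8],1],[[0.001,-0.001,-0.05],[11.5,-20,8],1],[[0.001,-0.001,-0.05],[12,-19.5,8],1],[[0.001,-0.001,-0.05],[12.5,-19,8],1],[[0,0,0],[0,0,0],1],[[0,0,0],[0,0,0],1]]' && python3 - <<'E'
from h import *
st(); plan(rw(-142,-10,27),toolR(),6)
p=snap('wrist','w1.png')
p=snap('top','t2.png')
a=p['pixels'][110:310,180:480,::-1]; cv2.imwrite('pics/t2c.png',cv2.resize(a,(800,533),interpolation=cv2.INTER_CUBIC))
E
```

```text
t: 2.57
ee_pos: [578.1, -165.8, 102.6]
orientation: [-3.141, -0.037, -0.0]
ft_force: [-0.5, -0.4, 0.1]
width: 87.9
t2.57 pos [ 578.1 -165.8  102.6] ramp [-132.3   -9.8  102.6] err [ 0.     0.    -0.011] F [-0.5 -0.4  0.1] M [-0.02 -0.05 -0.02] w87.9
total turn [-0.    -0.     0.011] shift tool [ 0.1  9.7 75.6]
[[-0.0, -0.0, 0.002],[0.0, 1.6, 12.6],1],[[-0.0, -0.0, 0.002],[0.0, 1.6, 12.6],1],[[-0.0, -0.0, 0.002],[0.0, 1.6, 12.6],1],[[-0.0, -0.0, 0.002],[0.0, 1.6, 12.6],1],[[-0.0, -0.0, 0.002],[0.0, 1.6, 12.6],1],[[-0.0, -0.0, 0.002],[0.0, 1.6, 12.6],1],
```

View pics/w1.png

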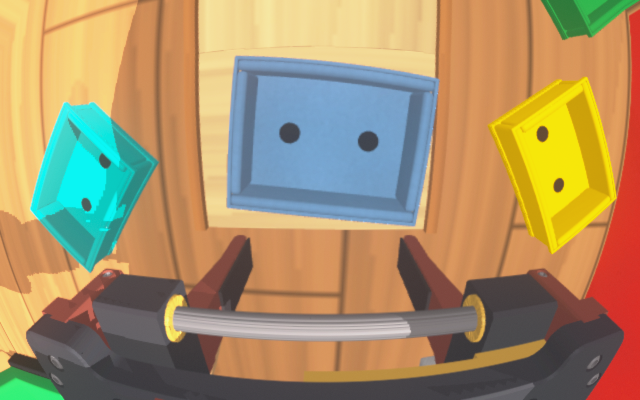

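View pics/t2c.png

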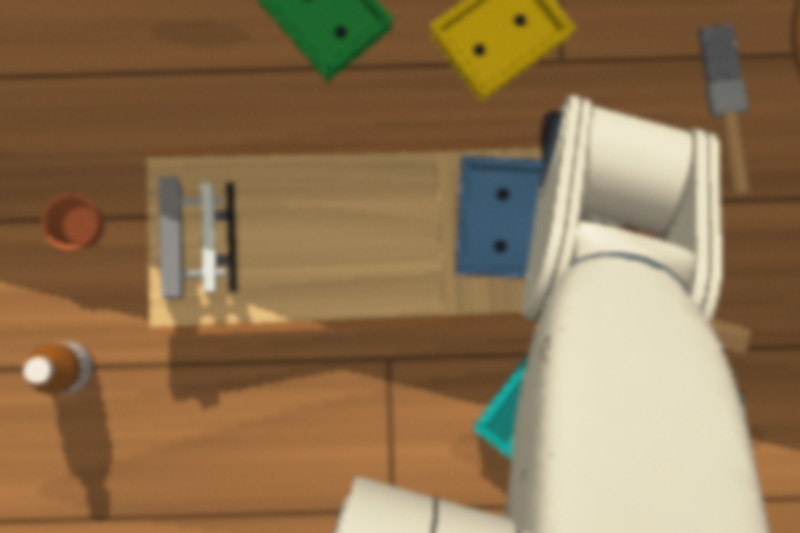

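The wrist view shows the blue pot turned slightly on the foot (rim corners about (237,57), (438,79), (417,225), (229,207)). Measuring from it.

```bash
cat >> h.py <<'E'
def wray(p,u,v):
    K=np.array(p['camera_matrix']); R,t=RT(p); a=(u-K[0,2])/K[0,0]; b=(v-K[1,2])/K[1,1]; r=np.hypot(a,b)
    d=np.array([a*np.sin(r)/r,b*np.sin(r)/r,np.cos(r)]) if r>1e-9 else np.array([0,0,1.]); return -R.T@t,R.T@d
def won(p,u,v,z):
    c,d=wray(p,u,v); return c+d*(z-c[2])/d[2]
E
python3 - <<'E'
from h import *
p=ctrl.get_image('wrist')
for c,z in [((237,57),59),((438,79),59),((417,225),59),((229,207),59),((207,228),14),((426,231),14),((197,0),40),((438,0),40)]:
    print(c,np.round(wr(won(p,*c,z)),1))
print(c2w(p,[0,0,0]))
E
```

```text
(237, 57) [-15.2  47.8  59. ]
(438, 79) [-27.3 -82.5  59. ]
(417, 225) [-128.9  -75.    59. ]
(229, 207) [-116.4   57.5   59. ]
(207, 228) [-152.    95.6   14. ]
(426, 231) [-153.   -99.3   14. ]
(197, 0) [36.5 85.7 40. ]
(438, 0) [ 36.  -90.2  40. ]
[575.48423435 -82.09274261 257.00009861]
```

```bash
python3 -m handwheel '[[[0,0,0.011],[0,14,0],1],[[0,0,0],[0,2,14],1],[[0,0,0],[0,0,16],1],[[0,0,0],[0,0,16],1],[[0,0,0],[0,0,14],1],[[0,0,0],[0,0,10],1],[[0,0,0],[0,0,4],1],[[0,0,0],[0,0,0],1],[[0,0,0],[0,0,0],1],[[0,0,0],[0,0,0],1]]' && python3 - <<'E'
from h import *
for i in range(4): st(); ctrl.get_image('top')
E
```

```text
t: 3.55
ee_pos: [575.7, -195.4, 25.5]
orientation: [3.139, -0.01, 0.008]
ft_force: [0.2, -0.4, -1.0]
width: 87.9
t3.55 pos [ 575.7 -195.4   25.5] ramp [-161.8   -7.1   25.5] err [-0.003  0.005  0.019] F [ 0.2 -0.4 -1. ] M [-0.04 -0.06  0.04] w87.9
t3.60 pos [ 575.9 -195.4   25.7] ramp [-161.8   -7.3   25.7] err [-0.003  0.006  0.019] F [-0.7 -0.   0.5] M [-0.07 -0.1   0.06] w88.0
t3.65 pos [ 576.1 -195.3   25.9] ramp [-161.7   -7.5   25.9] err [-0.003  0.006  0.019] F [-0.   0.1  0. ] M [-0.02 -0.03  0.03] w87.8
t3.70 pos [ 576.2 -195.2   26. ] ramp [-161.6   -7.6   26. ] err [-0.003  0.006  0.019] F [-0.1  0.3 -0.2] M [-0.08 -0.08  0.04] w87.8
```

```bash
python3 -m handwheel '[[[0,-0.005,-0.019],[0,-6,0],1],[[0,0,0],[0,-6,0],1],[[0,0,0],[0,-6,0],1],[[0,0,0],[0,-5,0],1],[[0,0,0],[0,-5,0],1],[[0,0,0],[0,-5,0],1],[[0,0,0],[0,-5,0],1],[[0,0,0],[0,-5,0],1],[[0,0,0],[0,-5,0],1],[[0,0,0],[0,-5,0],1]]' && python3 - <<'E'
from h import *
for i in range(2): st(); p=snap('wrist','w2.png')
E
```

```text
t: 4.58
ee_pos: [577.7, -138.4, 27.8]
orientation: [3.135, 0.026, 0.009]
ft_force: [0.9, -4.7, -0.2]
width: 87.7
t4.58 pos [ 577.7 -138.4   27.8] ramp [-104.8   -9.8   27.8] err [-0.007  0.006 -0.004] F [ 0.9 -4.7 -0.2] M [-0.72 -0.12 -0.05] w87.7
t4.63 pos [ 577.6 -137.4   27.8] ramp [-103.9   -9.7   27.8] err [-0.006  0.006 -0.004] F [-0.  -2.5  0.5] M [-0.22 -0.19 -0.07] w88.0
```

View pics/w2.png

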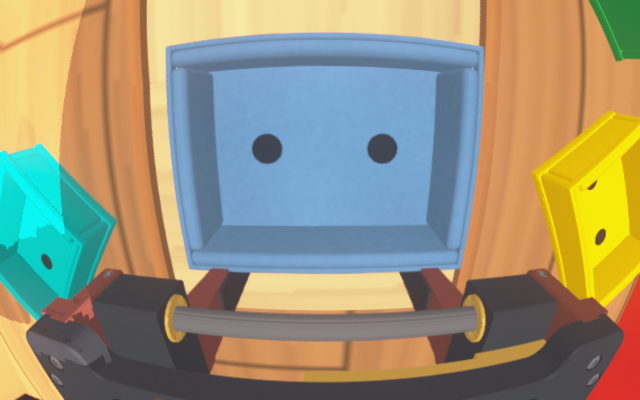

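The pot is now square against both fingers (rim corners about (168,47), (482,47), (462,270), (190,268)). The sliding force is about 4.7 N. Continuing.

```bash
python3 -m handwheel '[[[0.007,-0.006,0.004],[-0.3,-6,0],1],[[0,0,0],[-0.3,-6,0],1],[[0,0,0],[-0.3,-6,0],1],[[0,0,0],[-0.3,-6,0],1],[[0,0,0],[-0.3,-6,0],1],[[0,0,0],[-0.3,-6,0],1],[[0,0,0],[-0.3,-6,0],1],[[0,0,0],[-0.3,-6,0],1],[[0,0,0],[-0.3,-6,0],1],[[0,0,0],[-0.3,-6,0],1]]' && python3 - <<'E'
from h import *
for i in range(2): st(); p=snap('wrist','w3.png')
plan(rw(0,0,30),toolR(tilt=.12),5)
E
```

```text
t: 5.52
ee_pos: [573.2, -73.2, 27.7]
orientation: [-3.14, -0.018, 0.002]
ft_force: [0.4, -4.8, -0.7]
width: 87.5
t5.52 pos [573.2 -73.2  27.7] ramp [-39.6  -6.2  27.7] err [ 0.001 -0.001  0.002] F [ 0.4 -4.8 -0.7] M [-0.66 -0.18 -0.02] w87.5
t5.57 pos [573.  -72.1  27.7] ramp [-38.4  -5.9  27.7] err [ 0.002 -0.002  0.001] F [-0.3  0.7  0.8] M [-0.03 -0.09  0.02] w87.8
total turn [ 0.118  0.002 -0.001] shift tool [ -5.9 -38.8  -2.3]
[[0.024, 0.0, -0.0],[-1.2, -7.8, -0.5],1],[[0.024, 0.0, -0.0],[-1.2, -7.8, -0.3],1],[[0.024, 0.0, -0.0],[-1.2, -7.8, -0.1],1],[[0.024, 0.0, -0.0],[-1.2, -7.8, 0.1],1],[[0.024, 0.0, -0.0],[-1.2, -7.8, 0.3],1],
```

View pics/w3.png

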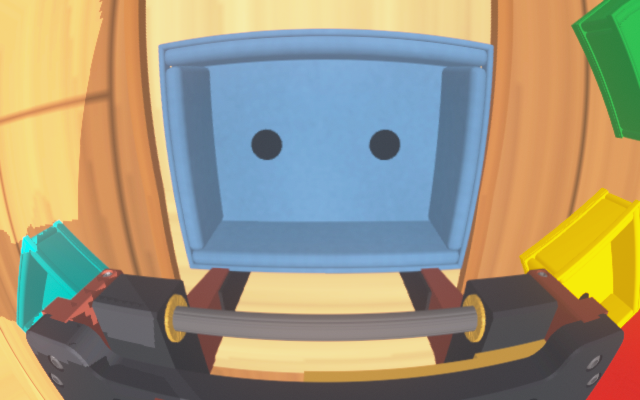

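```bash
python3 -m handwheel '[[[0,0,0],[-0.3,-6,0],1],[[0,0,0],[-0.3,-6,0],1],[[0.02,0,0],[-0.3,-6,0],1],[[0.02,0,0],[-0.3,-6,0],1],[[0.02,0,0],[-0.3,-6,0],1],[[0.02,0,0],[-0.3,-6,0],1],[[0.02,0,0],[-0.3,-6,0],1],[[0.018,0,0],[-0.3,-6,0],1],[[0,0,0],[-0.3,-6,0],1],[[0,0,0],[-0.3,-6,0],1]]' && python3 - <<'E'
from h import *
for i in range(2): o=st(); p=snap('wrist','w4.png')
P=wr(o['ee_pos']); s=P[0]*np.cos(.12)+(P[2]-14)*np.sin(.12); n=-P[0]*np.sin(.12)+(P[2]-14)*np.cos(.12); print('slope s',s,'height',n)
t=ctrl.get_image('top'); cv2.imwrite('pics/t4.png',cv2.resize(t['pixels'][140:250,200:380,::-1],(800,489),interpolation=cv2.INTER_CUBIC))
E
```

```text
t: 6.45
ee_pos: [569.1, -9.7, 31.1]
orientation: [-3.019, -0.018, 0.003]
ft_force: [-0.3, -4.5, 0.9]
width: 88.0
t6.45 pos [569.1  -9.7  31.1] ramp [24.  -3.  31.1] err [ 0.123 -0.001  0.001] F [-0.3 -4.5  0.9] M [-0.84  0.05  0.  ] w88.0
t6.50 pos [569.   -8.7  31.2] ramp [25.  -2.8 31.2] err [ 0.123 -0.001  0.001] F [ 0.1 -2.8 -0.8] M [-0.49 -0.08 -0.1 ] w87.6
slope s 26.882779121763292 height 14.126418936220553
```

View pics/w4.png

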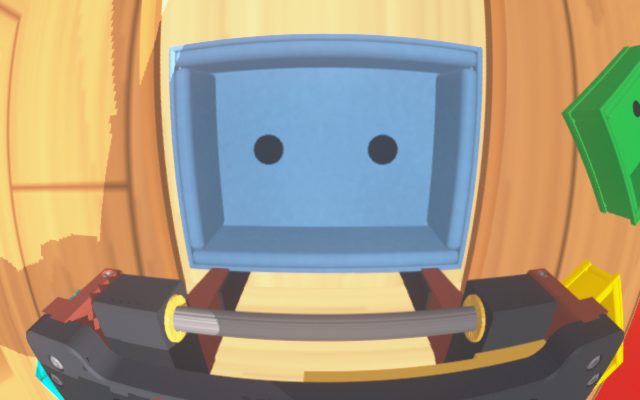

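View pics/t4.png

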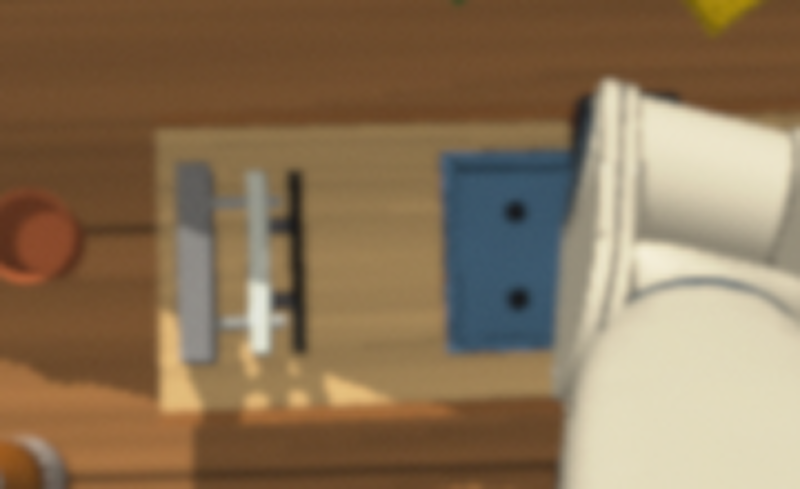

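```bash
python3 - <<'E'
from h import *
p=ctrl.get_image('top')
for c in [(301,172),(306,352),(443,152),(450,350)]:
    z=76 if c[0]<400 else 14+.12*137+45
    P=wr(onz(p,c[0]/4.444+199.6,c[1]/4.444+139.6,z)); print(P, P[0]*np.cos(.12)+(P[2]-14)*np.sin(.12))
st()
E
```

```text
[227.1342255  -58.55061206  76.        ] 232.9229774286193
[227.27859654  60.61115646  76.        ] 233.06631024031444
[132.76262935 -68.01092614  75.44      ] 139.1630029520916
[132.94656296  63.28639464  75.44      ] 139.34561383386767
t6.65 pos [569.   -9.1  31.1] ramp [24.5 -2.8 31.1] err [ 0.123 -0.001  0.   ] F [ 0.9  0.3 -0.2] M [-0.07 -0.09 -0.  ] w87.4
```

```bash
python3 -m handwheel '[[[-0.003,0,0],[-0.2,-6,0],1],[[0,0,0],[-0.2,-6,0],1],[[0,0,0],[-0.2,-6,0],1],[[0,0,0],[-0.2,-6,0],1],[[0,0,0],[-0.2,-6,0],1],[[0,0,0],[-0.2,-6,0],1],[[0,0,0],[-0.2,-6,0],1],[[0,0,0],[0,-6,0],1],[[0,0,0],[0,-6,0],1],[[0,0,0],[0,-5,0],1]]' && cat >> h.py <<'E'
def slope():
    o=st(); P=wr(o['ee_pos']); s=P[0]*np.cos(.12)+(P[2]-14)*np.sin(.12); n=-P[0]*np.sin(.12)+(P[2]-14)*np.cos(.12); f=np.dot(o['ft_force'],-toolR(tilt=.12)[:,1]); print('  s %.1f front %.1f h %.1f y %.1f  push %.1f'%(s,s+110,n,P[1],-f))
E
python3 - <<'E'
from h import *
slope(); ctrl.get_image('top'); slope()
E
```

```text
t: 7.48
ee_pos: [566.5, 52.7, 38.6]
orientation: [-3.024, -0.019, 0.003]
ft_force: [0.6, -5.0, -0.3]
width: 87.8
t7.48 pos [566.5  52.7  38.6] ramp [86.4 -1.2 38.6] err [ 0.118 -0.001  0.   ] F [ 0.6 -5.  -0.3] M [-0.85 -0.13 -0.01] w87.8
  s 88.7 front 198.7 h 14.1 y -1.2  push 5.0
t7.53 pos [566.5  53.6  38.7] ramp [87.3 -1.1 38.7] err [ 0.118 -0.001  0.   ] F [-0.   1.1  0.6] M [-0.08 -0.07 -0.03] w87.5
  s 89.6 front 199.6 h 14.1 y -1.1  push -1.1
```

```bash
python3 -m handwheel '[[[0,0,0],[0,-2,0],1],[[0,0,0],[0,-2,0],1],[[0,0,0],[0,-2,0],1],[[0,0,0],[0,-2,0],1],[[0,0,0],[0,-2,0],1],[[0,0,0],[0,-2,0],1],[[0,0,0],[0,-2,0],1],[[0,0,0],[0,-2,0],1],[[0,0,0],[0,-2,0],1],[[0,0,0],[0,-2,0],1]]' && python3 - <<'E'
from h import *
slope(); p=ctrl.get_image('top'); slope()
cv2.imwrite('pics/t5.png',cv2.resize(p['pixels'][140:250,200:380,::-1],(800,489),interpolation=cv2.INTER_CUBIC))
E
```

```text
t: 8.37
ee_pos: [565.9, 73.5, 41.1]
orientation: [-3.024, -0.018, 0.003]
ft_force: [0.3, -6.3, 0.8]
width: 87.8
t8.37 pos [565.9  73.5  41.1] ramp [107.2  -0.8  41.1] err [ 0.117 -0.002  0.001] F [ 0.3 -6.3  0.8] M [-0.81 -0.13 -0.01] w87.8
  s 109.7 front 219.7 h 14.1 y -0.8  push 6.1
t8.42 pos [566.   73.9  41.2] ramp [107.6  -0.9  41.2] err [ 0.117 -0.001  0.001] F [-0.2 -4.1  0.2] M [-0.67 -0.25 -0.05] w87.8
  s 110.1 front 220.1 h 14.1 y -0.9  push 4.0
```

View pics/t5.png

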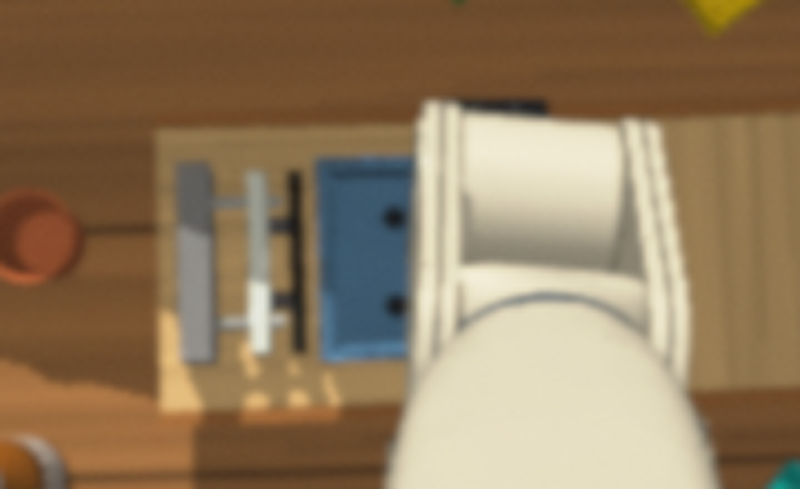

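The pot is now about 6 mm short of the pad (pot edge at x≈316, pad at 304 in the crop). Going in slowly from here.

```bash
python3 -m handwheel '[[[0,0,0],[0,-0.6,0],1],[[0,0,0],[0,-0.6,0],1],[[0,0,0],[0,-0.6,0],1],[[0,0,0],[0,-0.6,0],1],[[0,0,0],[0,-0.6,0],1],[[0,0,0],[0,-0.6,0],1],[[0,0,0],[0,-0.6,0],1],[[0,0,0],[0,-0.6,0],1],[[0,0,0],[0,-0.6,0],1],[[0,0,0],[0,-0.6,0],1]]' && python3 - <<'E'
from h import *
slope(); p=ctrl.get_image('top'); slope()
E
```

```text
t: 9.25
ee_pos: [565.7, 78.3, 41.7]
orientation: [-3.025, -0.015, 0.004]
ft_force: [1.5, -4.7, 0.4]
width: 88.2
t9.25 pos [565.7  78.3  41.7] ramp [112.   -0.7  41.7] err [ 0.116 -0.002  0.003] F [ 1.5 -4.7  0.4] M [-0.73 -0.17 -0.07] w88.2
  s 114.5 front 224.5 h 14.1 y -0.7  push 4.6
t9.30 pos [565.7  78.4  41.7] ramp [112.1  -0.7  41.7] err [ 0.117 -0.002  0.003] F [ 0.2 -4.6  0.6] M [-0.77 -0.19 -0.02] w87.9
  s 114.6 front 224.6 h 14.1 y -0.7  push 4.5
```

```bash
python3 -m handwheel '[[[0,0,0],[0,-0.5,0],1],[[0,0,0],[0,-0.5,0],1],[[0,0,0],[0,-0.5,0],1],[[0,0,0],[0,-0.5,0],1],[[0,0,0],[0,-0.5,0],1],[[0,0,0],[0,-0.5,0],1],[[0,0,0],[0,-0.5,0],1],[[0,0,0],[0,-0.5,0],1],[[0,0,0],[0,-0.5,0],1],[[0,0,0],[0,-0.5,0],1]]' && python3 - <<'E'
from h import *
slope(); p=ctrl.get_image('top'); slope()
E
```

```text
t: 10.13
ee_pos: [565.6, 82.2, 42.2]
orientation: [-3.026, -0.013, 0.004]
ft_force: [-0.5, -5.3, 0.9]
width: 87.5
t10.13 pos [565.6  82.2  42.2] ramp [115.9  -0.6  42.2] err [ 0.116 -0.002  0.005] F [-0.5 -5.3  0.9] M [-0.79 -0.17 -0.06] w87.5
  s 118.4 front 228.4 h 14.2 y -0.6  push 5.1
t10.18 pos [565.6  82.2  42.2] ramp [115.9  -0.6  42.2] err [ 0.116 -0.002  0.005] F [ 0.  -4.1  0.8] M [-0.75 -0.21  0.01] w88.1
  s 118.5 front 228.5 h 14.1 y -0.6  push 4.0
```

```bash
python3 -m handwheel '[[[0,0,-0.003],[0,-0.5,0],1],[[0,0,-0.003],[0,-0.5,0],1],[[0,0,0],[0,-0.5,0],1],[[0,0,0],[0,-0.5,0],1],[[0,0,0],[0,-0.5,0],1],[[0,0,0],[0,-0.5,0],1],[[0,0,0],[0,-0.5,0],1],[[0,0,0],[0,-0.5,0],1],[[0,0,0],[0,-0.5,0],1],[[0,0,0],[0,-0.5,0],1]]' && python3 - <<'E'
from h import *
slope(); p=ctrl.get_image('top'); slope()
cv2.imwrite('pics/t6.png',cv2.resize(p['pixels'][140:250,200:380,::-1],(800,489),interpolation=cv2.INTER_CUBIC))
E
```

```text
t: 11.02
ee_pos: [565.7, 85.2, 42.6]
orientation: [-3.028, -0.021, 0.003]
ft_force: [0.1, -7.8, -0.4]
width: 87.8
t11.02 pos [565.7  85.2  42.6] ramp [118.9  -0.8  42.6] err [ 0.114 -0.001 -0.001] F [ 0.1 -7.8 -0.4] M [-1.15 -0.21 -0.11] w87.8
  s 121.5 front 231.5 h 14.2 y -0.8  push 7.8
t11.07 pos [565.7  85.2  42.6] ramp [118.9  -0.8  42.6] err [ 0.114 -0.001 -0.001] F [ 0.4 -8.  -0.2] M [-1.11 -0.13 -0.14] w88.2
  s 121.5 front 231.5 h 14.2 y -0.8  push 8.0
```

View pics/t6.png

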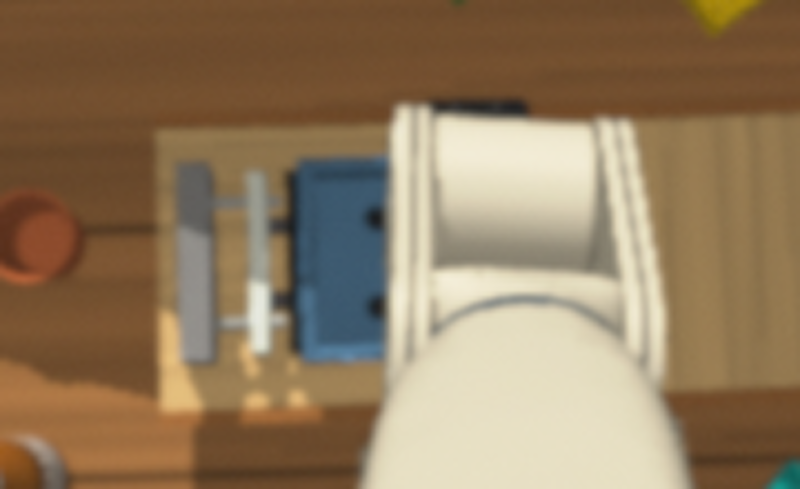

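Pot and pad are in contact (push about 8 N, so about 3 N on the pad). Pressing further.

```bash
python3 -m handwheel '[[[0,0,0],[0,-0.4,0],1],[[0,0,0],[0,-0.4,0],1],[[0,0,0],[0,-0.4,0],1],[[0,0,0],[0,-0.4,0],1],[[0,0,0],[0,-0.4,0],1],[[0,0,0],[0,-0.4,0],1],[[0,0,0],[0,-0.4,0],1],[[0,0,0],[0,-0.4,0],1],[[0,0,0],[0,-0.4,0],1],[[0,0,0],[0,-0.4,0],1]]' && python3 - <<'E'
from h import *
slope(); p=ctrl.get_image('top'); slope()
E
```

```text
t: 11.9
ee_pos: [565.7, 85.1, 42.7]
orientation: [-3.032, -0.021, 0.003]
ft_force: [-0.3, -7.5, -0.2]
width: 87.5
t11.90 pos [565.7  85.1  42.7] ramp [118.8  -0.8  42.7] err [ 0.109 -0.001 -0.001] F [-0.3 -7.5 -0.2] M [-1.11 -0.18 -0.13] w87.5
  s 121.4 front 231.4 h 14.2 y -0.8  push 7.5
t11.95 pos [565.7  85.1  42.6] ramp [118.8  -0.7  42.6] err [ 0.109 -0.001 -0.001] F [ 0.2 -7.5  0.5] M [-1.15 -0.2  -0.11] w87.8
  s 121.4 front 231.4 h 14.2 y -0.7  push 7.4
```

```bash
python3 -m handwheel '[[[0.001,0,0],[0,-0.5,0],1],[[0.001,0,0],[0,-0.55,0],1],[[0.001,0,0],[0,-0.6,0],1],[[0.001,0,0],[0,-0.6,0],1],[[0.001,0,0],[0,-0.6,0],1],[[0.001,0,0],[0,-0.6,0],1],[[0.001,0,0],[0,-0.6,0],1],[[0.001,0,0],[0,-0.6,0],1],[[0.001,0,0],[0,-0.6,0],1],[[0.001,0,0],[0,-0.6,0],1]]' && python3 - <<'E'
from h import *
slope(); p=ctrl.get_image('top'); slope()
E
```

```text
t: 12.78
ee_pos: [565.6, 85.7, 42.7]
orientation: [-3.028, -0.02, 0.003]
ft_force: [0.6, -9.2, -0.5]
width: 87.7
t12.78 pos [565.6  85.7  42.7] ramp [119.4  -0.7  42.7] err [ 0.114 -0.001 -0.   ] F [ 0.6 -9.2 -0.5] M [-1.29 -0.17 -0.12] w87.7
  s 122.0 front 232.0 h 14.2 y -0.7  push 9.2
t12.83 pos [565.6  85.7  42.7] ramp [119.4  -0.7  42.7] err [ 0.114 -0.001 -0.   ] F [ 0.2 -9.1 -0.5] M [-1.29 -0.15 -0.1 ] w87.6
  s 122.0 front 232.0 h 14.2 y -0.7  push 9.1
```

```bash
python3 -m handwheel '[[[0.001,0,0],[0,-0.7,0],1],[[0.001,0,0],[0,-0.75,0],1],[[0.001,0,0],[0,-0.8,0],1],[[0,0,0],[0,-0.8,0],1],[[0,0,0],[0,-0.8,0],1],[[0,0,0],[0,-0.8,0],1],[[0,0,0],[0,-0.8,0],1],[[0,0,0],[0,-0.8,0],1],[[0,0,0],[0,-0.8,0],1],[[0,0,0],[0,-0.8,0],1]]' && python3 - <<'E'
from h import *
slope(); p=ctrl.get_image('top'); slope()
E
```

```text
t: 13.67
ee_pos: [565.6, 86.3, 42.8]
orientation: [-3.033, -0.02, 0.003]
ft_force: [0.3, -10.6, 0.2]
width: 87.5
t13.67 pos [565.6  86.3  42.8] ramp [120.   -0.7  42.8] err [ 0.109 -0.001 -0.   ] F [  0.3 -10.6   0.2] M [-1.49 -0.14 -0.09] w87.5
  s 122.5 front 232.5 h 14.2 y -0.7  push 10.5
t13.72 pos [565.6  86.3  42.8] ramp [120.   -0.7  42.8] err [ 0.109 -0.001 -0.   ] F [  0.3 -10.    0.1] M [-1.44 -0.12 -0.08] w87.6
  s 122.6 front 232.6 h 14.2 y -0.7  push 10.0
```

```bash
python3 -m handwheel '[[[0.001,0,0],[0,-0.9,0],1],[[0.001,0,0],[0,-1,0],1],[[0.001,0,0],[0,-1.1,0],1],[[0.001,0,0],[0,-1.15,0],1],[[0.001,0,0],[0,-1.15,0],1],[[0.001,0,0],[0,-1.15,0],1],[[0.001,0,0],[0,-1.15,0],1],[[0.001,0,0],[0,-1.15,0],1],[[0.001,0,0],[0,-1.15,0],1],[[0.001,0,0],[0,-1.15,0],1]]' && python3 - <<'E'
from h import *
slope(); p=ctrl.get_image('top'); slope(); p=ctrl.get_image('top'); slope()
E
```

```text
t: 14.55
ee_pos: [565.6, 87.4, 42.9]
orientation: [-3.034, -0.021, 0.003]
ft_force: [0.3, -11.4, 0.6]
width: 87.8
t14.55 pos [565.6  87.4  42.9] ramp [121.1  -0.7  42.9] err [ 0.108 -0.001 -0.   ] F [  0.3 -11.4   0.6] M [-1.82 -0.1  -0.15] w87.8
  s 123.7 front 233.7 h 14.2 y -0.7  push 11.2
t14.60 pos [565.6  87.4  42.9] ramp [121.1  -0.7  42.9] err [ 0.108 -0.001 -0.   ] F [  1.3 -12.5  -0.5] M [-1.77 -0.18 -0.1 ] w87.9
  s 123.7 front 233.7 h 14.2 y -0.7  push 12.5
t14.65 pos [565.6  87.4  42.9] ramp [121.1  -0.7  42.9] err [ 0.108 -0.001 -0.   ] F [ -0.1 -12.    0.3] M [-1.77 -0.08 -0.12] w88.0
  s 123.7 front 233.7 h 14.2 y -0.7  push 11.8
```

```bash
python3 -m handwheel '[[[0.001,0,0],[0,-1.2,0],1],[[0.001,0,0],[0,-1.3,0],1],[[0.001,0,0],[0,-1.3,0],1],[[0.001,0,0],[0,-1.3,0],1],[[0.001,0,0],[0,-1.3,0],1],[[0.001,0,0],[0,-1.3,0],1],[[0.001,0,0],[0,-1.3,0],1],[[0.001,0,0],[0,-1.3,0],1],[[0.001,0,0],[0,-1.3,0],1],[[0.001,0,0],[0,-1.3,0],1]]' && python3 - <<'E'
from h import *
slope(); p=snap('wrist','w7.png'); slope(); p=ctrl.get_image('top'); slope()
E
```

```text
t: 15.48
ee_pos: [565.6, 87.8, 43.0]
orientation: [-3.037, -0.021, 0.003]
ft_force: [1.4, -13.2, -0.5]
width: 87.9
t15.48 pos [565.6  87.8  43. ] ramp [121.5  -0.7  43. ] err [ 0.104 -0.001 -0.   ] F [  1.4 -13.2  -0.5] M [-1.91 -0.19 -0.12] w87.9
  s 124.1 front 234.1 h 14.2 y -0.7  push 13.1
t15.53 pos [565.6  87.8  43. ] ramp [121.5  -0.7  43. ] err [ 0.104 -0.001 -0.   ] F [  0.9 -13.3   0.2] M [-1.94 -0.09 -0.16] w88.1
  s 124.1 front 234.1 h 14.3 y -0.7  push 13.2
t15.58 pos [565.6  87.8  43. ] ramp [121.5  -0.7  43. ] err [ 0.104 -0.001 -0.   ] F [  0.2 -13.9   0.2] M [-1.97 -0.12 -0.09] w87.9
  s 124.1 front 234.1 h 14.3 y -0.7  push 13.8
```

View pics/w7.png

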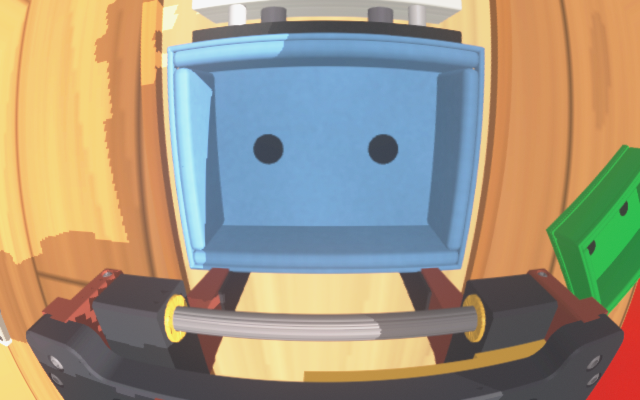

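The wrist view shows the pot square on the pad (pad edge at rows 25–40, parallel to the rim) with about 8 N on it. Backing off gently.

```bash
python3 -m handwheel '[[[0.001,0,0],[0,-1,0],1],[[0.001,0,0],[0,-0.6,0],1],[[0.001,0,0],[0,-0.3,0],1],[[0,0,0],[0,0,0],1],[[0,0,0],[0,0.5,0],1],[[0,0,0],[0,1,0],1],[[0,0,0],[0,2,0],1],[[0,0,0],[0,5,0],1],[[0,0,0],[0,10,0],1],[[0,0,0],[0,12,0],1]]' && python3 - <<'E'
from h import *
slope(); p=snap('wrist','w8.png'); 
plan([440,-349.5,110],toolR(),10)
# chock grasp orientation candidates
for yaw in (1.584+1.24,1.584-1.9): pass
E
```

```text
t: 16.42
ee_pos: [565.4, 58.6, 39.7]
orientation: [-3.034, -0.024, 0.005]
ft_force: [1.3, -0.7, -0.3]
width: 88.2
t16.42 pos [565.4  58.6  39.7] ramp [92.3 -0.1 39.7] err [ 0.107 -0.003 -0.003] F [ 1.3 -0.7 -0.3] M [-0.1  -0.05  0.06] w88.2
  s 94.7 front 204.7 h 14.4 y -0.1  push 0.8
total turn [-0.107  0.003  0.001] shift tool [-131.5  394.3 -113. ]
[[-0.011, 0.0, 0.0],[-13.2, 39.4, -11.3],1],[[-0.011, 0.0, 0.0],[-13.1, 39.6, -10.9],1],[[-0.011, 0.0, 0.0],[-13.1, 39.7, -10.5],1],[[-0.011, 0.0, 0.0],[-13.1, 39.8, -10.0],1],[[-0.011, 0.0, 0.0],[-13.1, 39.9, -9.6],1],[[-0.011, 0.0, 0.0],[-13.1, 40.0, -9.2],1],[[-0.011, 0.0, 0.0],[-13.1, 40.1, -8.8],1],[[-0.011, 0.0, 0.0],[-13.1, 40.2, -8.3],1],[[-0.011, 0.0, 0.0],[-13.1, 40.3, -7.9],1],[[-0.011, 0.0, 0.0],[-13.1, 40.4, -7.5],1],
```

View pics/w8.png

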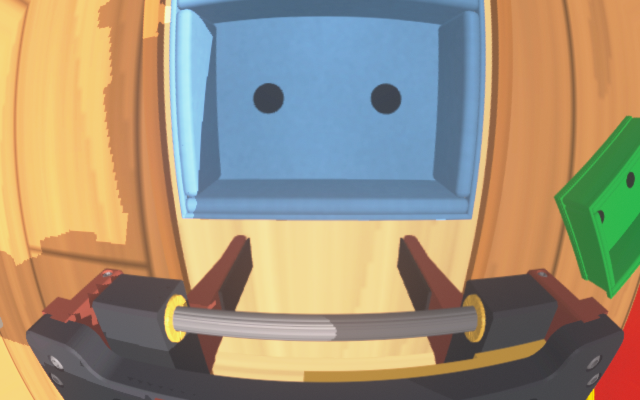

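```bash
python3 -m handwheel '[[[-0.03,0,0],[0,5,-20],1],[[-0.03,0,0],[0,15,-25],1],[[-0.03,0,0],[0,30,-25],1],[[-0.017,0,0],[-10,35,-10],1],[[0,0,0],[-12,38,0],1],[[0,0,0],[-12,38,0],1],[[0,0,0],[-12,38,0],1],[[0,0,0],[-12,38,0],1],[[0,0,0],[-12,38,0],1],[[0,0,0],[-12,34,0],1]]' && python3 - <<'E'
from h import *
st(); plan([440,-349.5,110],toolR(yaw=YAW+1.24),10)
E
```

```text
t: 17.3
ee_pos: [484.9, -272.8, 120.8]
orientation: [3.135, 0.027, -0.003]
ft_force: [0.2, -0.8, 0.1]
width: 88.0
t17.30 pos [ 484.9 -272.8  120.8] ramp [-238.    84.7  120.8] err [-0.007 -0.002 -0.004] F [ 0.2 -0.8  0.1] M [-0.02 -0.1  -0.02] w88.0
total turn [ 0.004  0.006 -1.236] shift tool [-46.2  75.9  11.4]
[[0.0, 0.001, -0.124],[-4.6, 7.6, 1.1],1],[[0.0, 0.001, -0.124],[-5.5, 7.0, 1.1],1],[[0.0, 0.001, -0.124],[-6.3, 6.2, 1.1],1],[[0.0, 0.001, -0.124],[-7.1, 5.4, 1.1],1],[[0.0, 0.001, -0.124],[-7.7, 4.5, 1.1],1],[[0.0, 0.001, -0.124],[-8.2, 3.5, 1.1],1],[[0.0, 0.001, -0.124],[-8.5, 2.5, 1.1],1],[[0.0, 0.001, -0.124],[-8.8, 1.4, 1.1],1],[[0.0, 0.001, -0.124],[-8.9, 0.3, 1.1],1],[[0.0, 0.001, -0.124],[-8.9, -0.8, 1.1],1],
```

```bash
python3 -m handwheel '[[[0,0.001,-0.12],[-2,0,1],1],[[0,0.001,-0.12],[-4,3,1],1],[[0,0.001,-0.12],[-6,4,1],1],[[0,0.001,-0.12],[-7,4,1],1],[[0,0.001,-0.12],[-7,4,1],1],[[0,0.001,-0.12],[-7,3,1],1],[[0,0.001,-0.12],[-7,2,1],1],[[0,0.001,-0.12],[-7,1,1],1],[[0,0,-0.12],[-6,0,1],1],[[0,0,-0.1],[-4,0,1],1]]' && python3 - <<'E'
from h import *
st(); 
for i in range(4): p=snap('wrist','w9.png')
st();plan([440,-349.5,110],toolR(yaw=YAW+1.24),10)
E
```

```text
t: 18.13
ee_pos: [439.0, -338.2, 110.1]
orientation: [2.561, 1.812, 0.004]
ft_force: [-0.2, 0.5, 0.4]
width: 87.9
t18.13 pos [ 439.  -338.2  110.1] ramp [-302.8  131.5  110.1] err [-0.004  0.003 -1.219] F [-0.2  0.5  0.4] M [ 0.05 -0.18  0.03] w87.9
t18.33 pos [ 439.7 -337.5  110.2] ramp [-302.1  130.8  110.2] err [-0.005  0.003 -1.209] F [-0.2 -0.1  0.5] M [ 0.05 -0.17 -0.03] w88.1
total turn [ 0.005  0.    -0.031] shift tool [-11.1   4.4   0.2]
[[0.001, 0.0, -0.003],[-1.1, 0.4, 0.0],1],[[0.001, 0.0, -0.003],[-1.1, 0.4, 0.0],1],[[0.001, 0.0, -0.003],[-1.1, 0.4, 0.0],1],[[0.001, 0.0, -0.003],[-1.1, 0.4, 0.0],1],[[0.001, 0.0, -0.003],[-1.1, 0.4, 0.0],1],[[0.001, 0.0, -0.003],[-1.1, 0.4, 0.0],1],[[0.001, 0.0, -0.003],[-1.1, 0.4, 0.0],1],[[0.001, 0.0, -0.003],[-1.1, 0.4, 0.0],1],[[0.001, 0.0, -0.003],[-1.1, 0.4, 0.0],1],[[0.001, 0.0, -0.003],[-1.1, 0.4, 0.0],1],
```

View pics/w9.png

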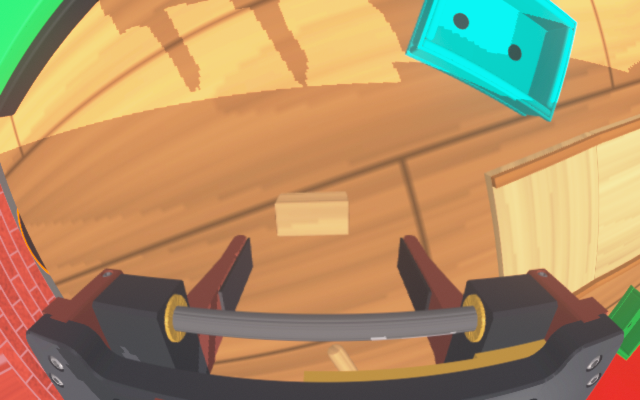

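```bash
python3 - <<'E'
from h import *
p=ctrl.get_image('wrist')
im=p['pixels'][170:260,250:380,::-1]; cv2.imwrite('pics/w9c.png',cv2.resize(im,(780,540),interpolation=cv2.INTER_CUBIC))
Q=np.array([won(p,*c,30) for c in [(276,202),(348,205),(349,235),(277,236)]]); print(np.round(Q,1),Q.mean(0))
d=Q[1]-Q[0]; e=Q[2]-Q[3]; print(np.linalg.norm(d),np.linalg.norm(e),np.arctan2(d[1],d[0]),np.arctan2(e[1],e[0]))
R=Ro.from_rotvec(ctrl.get_obs()['orientation']).as_matrix(); print('toolx dir',np.arctan2(R[1,0],R[0,0]))
E
```

```text
[[ 418.8 -370.5   30. ]
 [ 440.9 -317.2   30. ]
 [ 466.1 -324.8   30. ]
 [ 446.6 -381.5   30. ]] [ 443.0899719  -348.50269093   30.        ]
57.672901333913785 59.933466145371156 1.1778381446572688 1.2398216869762797
toolx dir 1.2230523213496252
```

View pics/w9c.png

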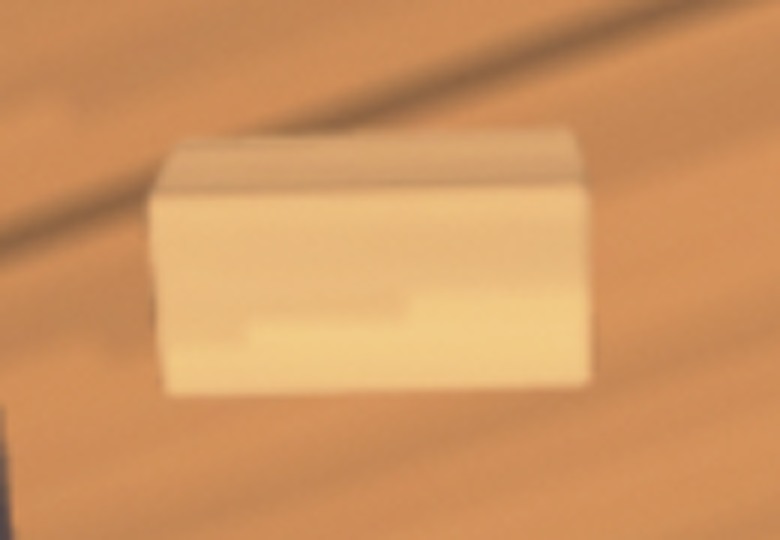

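```bash
python3 - <<'E'
from h import *
p=ctrl.get_image('wrist')
Q=np.array([won(p,*c,30) for c in [(275,202.3),(347.3,200.6),(348.4,234),(277.3,235.6)]]); print(np.round(Q,1),Q.mean(0))
d=Q[1]-Q[0]; e=Q[2]-Q[3]; a=(np.arctan2(d[1],d[0])+np.arctan2(e[1],e[0]))/2; print(np.linalg.norm(d),np.linalg.norm(e),a)
# tool x dir = yaw - pi/2
c=Q.mean(0); plan([c[0],c[1],60],toolR(yaw=a+np.pi/2),1); plan([c[0],c[1],11],toolR(yaw=a+np.pi/2),1)
E
```

```text
[[ 419.  -371.2   30. ]
 [ 437.4 -316.4   30. ]
 [ 465.2 -324.8   30. ]
 [ 446.6 -380.9   30. ]] [ 442.0572152  -348.34247126   30.        ]
57.83197369177279 59.160501929185294 1.2485678816457089
total turn [ 0.005  0.    -0.024] shift tool [-9.7  5.5 50.4]
[[0.005, 0.0, -0.024],[-9.7, 5.5, 50.4],1],
total turn [ 0.005  0.    -0.024] shift tool [-9.7  5.2 99.4]
[[0.005, 0.0, -0.024],[-9.7, 5.2, 99.4],1],
```

```bash
python3 -m handwheel '[[[0.005,0,-0.024],[-4,2.5,4],1],[[0,0,0],[-3,1.5,10],1],[[0,0,0],[-1.5,0.5,10],1],[[0,0,0],[0,0,10],1],[[0,0,0],[0,0,7],1],[[0,0,0],[0,0,3],1],[[0,0,0],[0,0,1],1],[[0,0,0],[0,0,0],1],[[0,0,0],[0,0,0],1],[[0,0,0],[0,0,0],1]]' && python3 - <<'E'
from h import *
st(); p=snap('wrist','w10.png'); plan([441.5,-348.8,10.5],toolR(yaw=1.2486+np.pi/2),1)
E
```

```text
t: 19.27
ee_pos: [441.5, -346.1, 58.7]
orientation: [-2.548, -1.833, 0.002]
ft_force: [-0.7, 0.0, 0.5]
width: 88.0
t19.27 pos [ 441.5 -346.1   58.7] ramp [-310.7  129.1   58.7] err [ 3.000e-03 -1.000e-03 -1.234e+00] F [-0.7  0.   0.5] M [ 0.   -0.16  0.02] w88.0
total turn [-0.003 -0.001 -0.002] shift tool [-2.5  0.9 48.4]
[[-0.003, -0.001, -0.002],[-2.5, 0.9, 48.4],1],
```

View pics/w10.png

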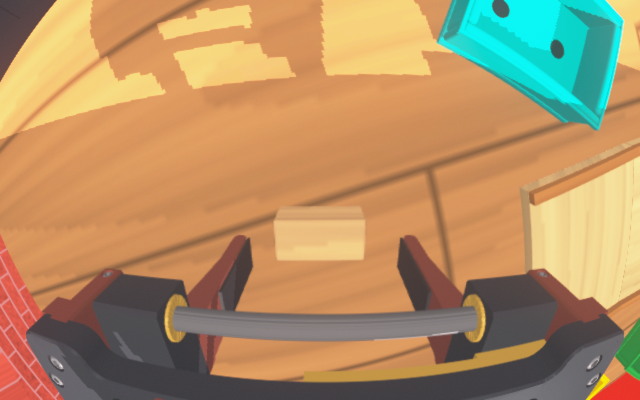

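```bash
python3 -m handwheel '[[[0,0,0],[-1.2,0.4,8],1],[[0,0,0],[-0.8,0.3,10],1],[[0,0,0],[-0.5,0.2,9],1],[[0,0,0],[0,0,7],1],[[0,0,0],[0,0,5],1],[[0,0,0],[0,0,3],1],[[0,0,0],[0,0,1],1],[[0,0,0],[0,0,0],1],[[0,0,0],[0,0,0],1],[[0,0,0],[0,0,0],1]]' && python3 - <<'E'
from h import *
st(); p=snap('wrist','w11.png'); plan([441.5,-348.8,10.5],toolR(yaw=1.2486+np.pi/2),1)
E
```

```text
t: 20.15
ee_pos: [441.7, -349.2, 11.3]
orientation: [-2.549, -1.833, 0.001]
ft_force: [-0.4, -0.1, 0.2]
width: 88.2
t20.15 pos [ 441.7 -349.2   11.3] ramp [-313.9  128.9   11.3] err [ 2.000e-03 -1.000e-03 -1.234e+00] F [-0.4 -0.1  0.2] M [ 0.01 -0.2   0.01] w88.2
total turn [-0.002 -0.001 -0.002] shift tool [ 0.4 -0.4  0.9]
[[-0.002, -0.001, -0.002],[0.4, -0.4, 0.9],1],
```

View pics/w11.png

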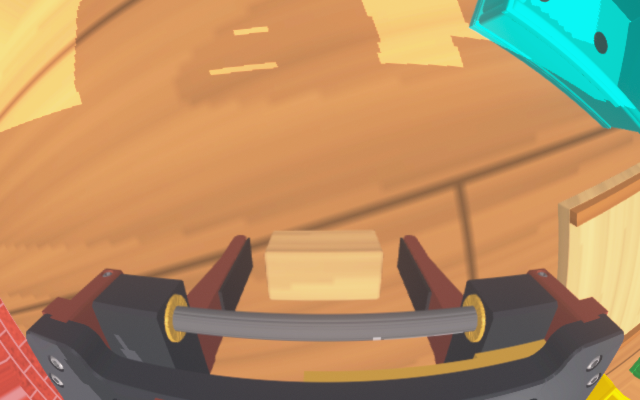

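```bash
python3 - <<'E'
from h import *
p=ctrl.get_image('wrist'); o=ctrl.get_obs(); R=Ro.from_rotvec(o['orientation']).as_matrix()
Q=np.array([R.T@(won(p,*c,30)-o['ee_pos']) for c in [(265,251),(382,251),(381,299),(270,298)]]); print(Q,Q.mean(0))
E
python3 -m handwheel '[[[0,0,0],[0,0,0],0.8],[[0,0,0],[0,0,0],0.7],[[0,0,0],[0,0,0],0.6],[[0,0,0],[0,0,0],0.5],[[0,0,0],[0,0,0],0.5],[[0,0,0],[0,0,0],0.5],[[0,0,0],[0,0,0],0.5],[[0,0,0],[0,0,0],0.5],[[0,0,0],[0,0,0],0.5],[[0,0,0],[0,0,0],0.5]]'
```

```text
[[-28.68342257 -15.05747502 -18.53072271]
 [ 29.19306888 -15.0182242  -18.50417624]
 [ 31.07822882  14.26157086 -18.55905931]
 [-28.44855188  13.4707762  -18.58493387]] [  0.78483081  -0.58583804 -18.54472303]
t: 21.08
ee_pos: [442.3, -349.7, 12.6]
orientation: [2.55, 1.834, -0.0]
ft_force: [-0.4, 0.4, -0.5]
width: 59.5
```

```bash
cat >> h.py <<'E'
def sw(s,y,n):
    return rw(s*np.cos(.12)-n*np.sin(.12),y,14+s*np.sin(.12)+n*np.cos(.12))
E
python3 -m handwheel '[[[0,0,0],[0,0,-10],0.5],[[0,0,0],[0,0,-20],0.5],[[0,0,0],[0,0,-25],0.5],[[0,0,0],[0,0,-20],0.5],[[0,0,0.04],[5,-2,-15],0.5],[[0,0,0.09],[15,-5,-8],0.5],[[0,0,0.1],[15,-10,0],0.5],[[0,0,0.1],[15,-10,0],0.5],[[0,0,0.1],[15,-10,0],0.5],[[0,0,0.1],[15,-10,0],0.5]]' && python3 - <<'E'
from h import *
st(); plan(sw(100,-1,60),toolR(tilt=.12),14,.5)
E
```

```text
t: 21.92
ee_pos: [444.6, -257.1, 121.5]
orientation: [2.952, 1.063, 0.004]
ft_force: [0.5, -0.2, -1.1]
width: 60.1
t21.92 pos [ 444.6 -257.1  121.5] ramp [-221.8  124.8  121.5] err [-0.004  0.003 -0.678] F [ 0.5 -0.2 -1.1] M [ 0.03 -0.15 -0.02] w60.1
total turn [0.12  0.038 0.678] shift tool [ 294.9 -165.7   35.4]
[[0.009, 0.003, 0.048],[21.1, -11.8, 2.5],0.5],[[0.009, 0.003, 0.048],[20.5, -12.8, 2.7],0.5],[[0.009, 0.003, 0.048],[19.8, -13.8, 2.9],0.5],[[0.009, 0.003, 0.048],[19.1, -14.7, 3.0],0.5],[[0.009, 0.003, 0.048],[18.4, -15.6, 3.2],0.5],[[0.009, 0.003, 0.048],[17.6, -16.4, 3.4],0.5],[[0.009, 0.003, 0.048],[16.8, -17.2, 3.6],0.5],[[0.009, 0.003, 0.048],[15.9, -18.0, 3.8],0.5],[[0.009, 0.003, 0.048],[15.0, -18.7, 4.0],0.5],[[0.009, 0.003, 0.048],[14.1, -19.4, 4.2],0.5],[[0.009, 0.003, 0.048],[13.1, -20.0, 4.4],0.5],[[0.009, 0.003, 0.048],[12.1, -20.5, 4.6],0.5],[[0.009, 0.003, 0.048],[11.1, -21.1, 4.8],0.5],[[0.009, 0.003, 0.048],[10.1, -21.5, 5.0],0.5],
```

Keeping it high until I'm over the ramp.

```bash
python3 -m handwheel '[[[0.009,0.003,0.055],[21,-12,0],0.5],[[0.009,0.003,0.055],[20.5,-13,0],0.5],[[0.009,0.003,0.055],[20,-14,0],0.5],[[0.009,0.003,0.055],[19,-15,0],0.5],[[0.009,0.003,0.055],[18,-16,0],0.5],[[0.009,0.003,0.055],[17.5,-17,0],0.5],[[0.009,0.003,0.055],[16.5,-18,0],0.5],[[0.009,0.003,0.055],[15,-18,0],0.5],[[0.009,0.003,0.055],[12,-16,0],0.5],[[0.009,0.003,0.055],[8,-14,0],0.5]]' && python3 - <<'E'
from h import *
slope(); ctrl.get_image('top'); ctrl.get_image('top'); slope(); plan(sw(95,-1,40),toolR(tilt=.12),8,.5)
E
```

```text
t: 22.75
ee_pos: [533.7, -33.3, 137.2]
orientation: [-3.044, -0.166, -0.008]
ft_force: [-0.4, -0.2, -0.2]
width: 59.6
t22.75 pos [533.7 -33.3 137.2] ramp [  0.8  32.8 137.2] err [ 0.093  0.006 -0.096] F [-0.4 -0.2 -0.2] M [-0.11 -0.12  0.02] w59.6
  s 15.5 front 125.5 h 122.2 y 32.8  push 0.3
t22.85 pos [534.  -33.2 137.3] ramp [  1.   32.5 137.3] err [ 0.093  0.006 -0.099] F [-0.3 -1.1 -0.4] M [-0.1  -0.05  0.02] w59.9
  s 15.7 front 125.7 h 122.3 y 32.5  push 1.2
total turn [ 0.027 -0.     0.099] shift tool [ 41.3 -77.7  80.2]
[[0.003, -0.0, 0.012],[5.2, -9.7, 10.0],0.5],[[0.003, -0.0, 0.012],[5.0, -9.7, 10.1],0.5],[[0.003, -0.0, 0.012],[4.9, -9.8, 10.1],0.5],[[0.003, -0.0, 0.012],[4.8, -9.8, 10.1],0.5],[[0.003, -0.0, 0.012],[4.7, -9.8, 10.2],0.5],[[0.003, -0.0, 0.012],[4.6, -9.8, 10.2],0.5],[[0.003, -0.0, 0.012],[4.4, -9.9, 10.2],0.5],[[0.003, -0.0, 0.012],[4.3, -9.9, 10.3],0.5],
```

```bash
python3 -m handwheel '[[[0.003,0,0.014],[5.2,-9.7,10],0.5],[[0.003,0,0.014],[5,-9.7,10],0.5],[[0.003,0,0.014],[5,-9.8,10],0.5],[[0.003,0,0.014],[4.8,-9.8,10],0.5],[[0.003,0,0.014],[4.7,-9.8,10],0.5],[[0.003,0,0.014],[4.6,-8,10],0.5],[[0.003,0,0.012],[4.4,-6,10],0.5],[[0.003,0,0],[2,-3,5],0.5],[[0,0,0],[0,0,0],0.5],[[0,0,0],[0,0,0],0.5]]' && python3 - <<'E'
from h import *
slope(); p=snap('wrist','w12.png'); ctrl.get_image('top'); slope(); plan(sw(105,-1,16),toolR(tilt=.12),8,.5)
E
```

```text
t: 23.68
ee_pos: [564.7, 40.3, 69.4]
orientation: [-3.027, -0.036, -0.003]
ft_force: [0.4, -0.1, -1.6]
width: 59.3
t23.68 pos [564.7  40.3  69.4] ramp [74.   0.8 69.4] err [ 0.115  0.003 -0.01 ] F [ 0.4 -0.1 -1.6] M [-0.11 -0.05 -0.04] w59.3
  s 80.1 front 190.1 h 46.2 y 0.8  push 0.3
t23.78 pos [564.8  40.1  69.8] ramp [73.8  0.7 69.8] err [ 0.115  0.003 -0.01 ] F [-0.5  0.2 -0.6] M [-0.04 -0.06  0.01] w59.5
  s 80.0 front 190.0 h 46.6 y 0.7  push -0.1
total turn [ 0.005 -0.003  0.01 ] shift tool [  1.9 -25.2  30.5]
[[0.001, -0.0, 0.001],[0.2, -3.1, 3.8],0.5],[[0.001, -0.0, 0.001],[0.2, -3.1, 3.8],0.5],[[0.001, -0.0, 0.001],[0.2, -3.1, 3.8],0.5],[[0.001, -0.0, 0.001],[0.2, -3.1, 3.8],0.5],[[0.001, -0.0, 0.001],[0.2, -3.1, 3.8],0.5],[[0.001, -0.0, 0.001],[0.2, -3.1, 3.8],0.5],[[0.001, -0.0, 0.001],[0.2, -3.1, 3.8],0.5],[[0.001, -0.0, 0.001],[0.2, -3.1, 3.8],0.5],
```

View pics/w12.png

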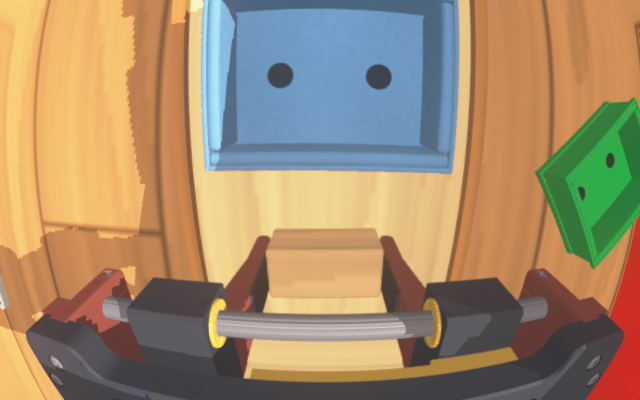

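```bash
python3 -m handwheel '[[[0.005,-0.003,0.01],[0.2,-2.5,4],0.5],[[0,0,0],[0.2,-2.5,4],0.5],[[0,0,0],[0.2,-2.5,4],0.5],[[0,0,0],[0.2,-2.5,4],0.5],[[0,0,0],[0.2,-2.5,4],0.5],[[0,0,0],[0.2,-2,4],0.5],[[0,0,0],[0.2,-1,3],0.5],[[0,0,0],[0,0,1],0.5],[[0,0,0],[0,0,0],0.5],[[0,0,0],[0,0,0],0.5]]' && python3 - <<'E'
from h import *
slope(); p=snap('wrist','w13.png'); ctrl.get_image('top'); slope()
cv2.imwrite('pics/w13c.png',cv2.resize(p['pixels'][150:320,180:480,::-1],(800,453),interpolation=cv2.INTER_CUBIC))
E
```

```text
t: 24.62
ee_pos: [566.3, 60.1, 42.1]
orientation: [-3.022, -0.018, 0.0]
ft_force: [0.9, -0.4, -1.1]
width: 59.6
t24.62 pos [566.3  60.1  42.1] ramp [93.7 -1.1 42.1] err [0.12  0.001 0.001] F [ 0.9 -0.4 -1.1] M [-0.05 -0.04  0.01] w59.6
  s 96.4 front 206.4 h 16.7 y -1.1  push 0.5
t24.72 pos [566.4  60.   42.3] ramp [93.6 -1.1 42.3] err [0.12  0.001 0.001] F [-0.6 -0.3 -0.8] M [-0.07 -0.03  0.  ] w59.8
  s 96.4 front 206.4 h 16.9 y -1.1  push 0.4
```

View pics/w13c.png

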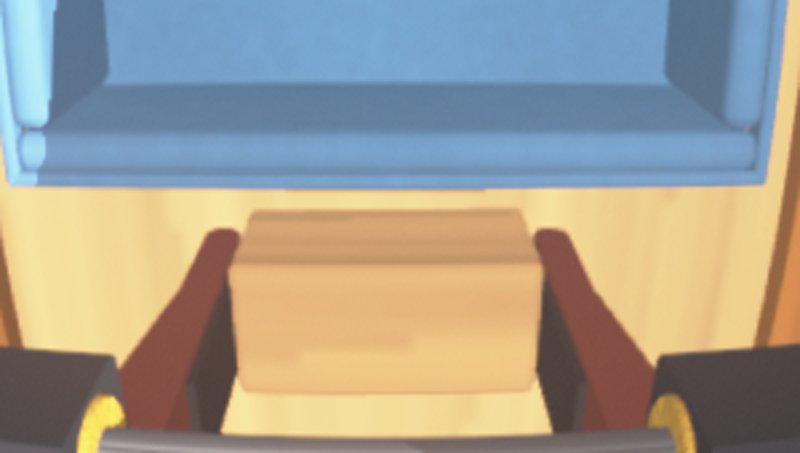

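```bash
python3 -m handwheel '[[[0,0,0],[0,-2,0.5],0.5],[[0,0,0],[0,-2,0.5],0.5],[[0,0,0],[0,-2,0.5],0.5],[[0,0,0],[0,-2,0.5],0.5],[[0,0,0],[0,-2,0.5],0.5],[[0,0,0],[0,-2,0.3],0.5],[[0,0,0],[0,-1.5,0],0.5],[[0,0,0],[0,-1,0],0.5],[[0,0,0],[0,0,0],0.5],[[0,0,0],[0,0,0],0.5]]' && python3 - <<'E'
from h import *
slope(); p=snap('wrist','w14.png'); ctrl.get_image('top'); slope()
cv2.imwrite('pics/w14c.png',cv2.resize(p['pixels'][150:320,180:480,::-1],(800,453),interpolation=cv2.INTER_CUBIC))
E
```

```text
t: 25.55
ee_pos: [566.8, 76.3, 41.9]
orientation: [-3.022, -0.018, -0.003]
ft_force: [-0.9, -0.1, -0.8]
width: 59.5
t25.55 pos [566.8  76.3  41.9] ramp [109.9  -1.7  41.9] err [0.12  0.003 0.001] F [-0.9 -0.1 -0.8] M [-0.13 -0.07 -0.03] w59.5
  s 112.5 front 222.5 h 14.6 y -1.7  push 0.2
t25.65 pos [566.8  76.2  42. ] ramp [109.9  -1.7  42. ] err [0.12  0.003 0.001] F [ 0.7 -0.1 -0.2] M [-0.14 -0.02  0.02] w59.9
  s 112.4 front 222.4 h 14.6 y -1.7  push 0.1
```

View pics/w14c.png

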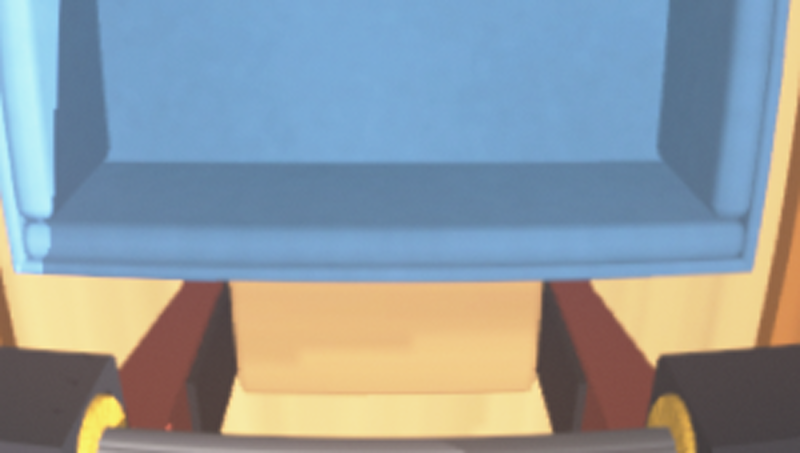

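```bash
python3 -m handwheel '[[[0,0,0],[0,-0.3,0.3],0.5],[[0,0,0],[0,-0.4,0.3],0.5],[[0,0,0],[0,-0.4,0.3],0.5],[[0,0,0],[0,-0.4,0.3],0.5],[[0,0,0],[0,-0.4,0.2],0.5],[[0,0,0],[0,-0.3,0.2],0.5],[[0,0,0],[0,-0.3,0],0.5],[[0,0,0],[0,-0.3,0],0.5],[[0,0,0],[0,-0.3,0],0.5],[[0,0,0],[0,-0.3,0],0.5]]' && python3 - <<'E'
from h import *
slope(); p=snap('wrist','w15.png');slope(); ctrl.get_image('top'); slope()
E
```

```text
t: 26.48
ee_pos: [566.8, 79.7, 40.6]
orientation: [-3.022, -0.017, -0.003]
ft_force: [-0.2, 0.1, -0.6]
width: 60.3
t26.48 pos [566.8  79.7  40.6] ramp [113.4  -1.8  40.6] err [0.12  0.002 0.002] F [-0.2  0.1 -0.6] M [-0.07 -0.11 -0.  ] w60.3
  s 115.7 front 225.7 h 12.8 y -1.8  push 0.0
t26.53 pos [566.7  79.7  40.6] ramp [113.4  -1.7  40.6] err [0.12  0.002 0.002] F [-0.9 -0.4 -0.3] M [-0.09 -0.07  0.03] w60.0
  s 115.8 front 225.8 h 12.8 y -1.7  push 0.5
t26.58 pos [566.8  79.7  40.6] ramp [113.4  -1.8  40.6] err [0.12  0.003 0.002] F [-0.3  0.3 -0.8] M [-0.09 -0.03  0.01] w60.0
  s 115.7 front 225.7 h 12.8 y -1.8  push -0.2
```

```bash
python3 -m handwheel '[[[0,0,0],[0,-0.2,0],0.5],[[0,0,0],[0,-0.2,0],0.5],[[0,0,0],[0,-0.2,0],0.5],[[0,0,0],[0,-0.2,0],0.5],[[0,0,0],[0,-0.2,0],0.5],[[0,0,0],[0,-0.2,0],0.5],[[0,0,0],[0,-0.2,0],0.5],[[0,0,0],[0,-0.2,0],0.5],[[0,0,0],[0,-0.2,0],0.5],[[0,0,0],[0,-0.2,0],0.5]]' && python3 - <<'E'
from h import *
slope(); p=snap('wrist','w16.png');slope(); ctrl.get_image('top'); slope()
cv2.imwrite('pics/w16c.png',cv2.resize(p['pixels'][150:320,180:480,::-1],(800,453),interpolation=cv2.INTER_CUBIC))
E
```

```text
t: 27.42
ee_pos: [566.7, 81.6, 40.8]
orientation: [-3.022, -0.017, -0.003]
ft_force: [-0.1, -1.9, -1.2]
width: 60.0
t27.42 pos [566.7  81.6  40.8] ramp [115.3  -1.8  40.8] err [0.119 0.003 0.002] F [-0.1 -1.9 -1.2] M [-0.52 -0.07 -0.08] w60.0
  s 117.7 front 227.7 h 12.8 y -1.8  push 2.1
t27.47 pos [566.7  81.6  40.8] ramp [115.3  -1.8  40.8] err [0.119 0.003 0.002] F [-0.5 -2.2 -0.6] M [-0.34 -0.08 -0.01] w60.2
  s 117.7 front 227.7 h 12.8 y -1.8  push 2.3
t27.52 pos [566.7  81.6  40.8] ramp [115.3  -1.7  40.8] err [0.12  0.002 0.002] F [ 0.3 -2.3 -0.9] M [-0.44 -0.04 -0.14] w59.6
  s 117.7 front 227.7 h 12.8 y -1.7  push 2.4
```

View pics/w16c.png

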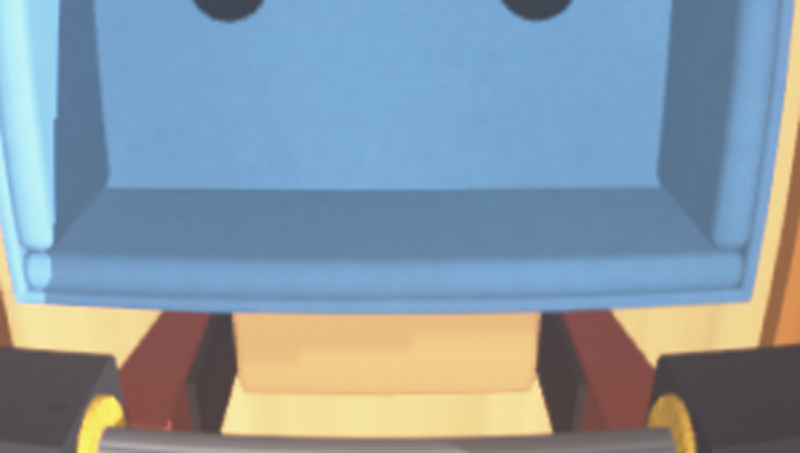

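Contact with the pot at about 2.3 N. Now lowering onto the deck.

```bash
python3 -m handwheel '[[[0,0,0],[0,-0.1,0.2],0.5],[[0,0,0],[0,-0.1,0.2],0.5],[[0,0,0],[0,-0.1,0.2],0.5],[[0,0,0],[0,-0.1,0.2],0.5],[[0,0,0],[0,-0.1,0.2],0.5],[[0,0,0],[0,-0.1,0.2],0.5],[[0,0,0],[0,-0.1,0.2],0.5],[[0,0,0],[0,-0.1,0.2],0.5],[[0,0,0],[0,-0.1,0.2],0.5],[[0,0,0],[0,-0.1,0.2],0.5]]' && python3 - <<'E'
from h import *
slope(); ctrl.get_image('top');slope(); ctrl.get_image('top'); slope()
E
```

```text
t: 28.35
ee_pos: [566.7, 81.6, 40.8]
orientation: [-3.023, -0.017, -0.003]
ft_force: [-2.0, -3.5, 5.4]
width: 59.7
t28.35 pos [566.7  81.6  40.8] ramp [115.3  -1.8  40.8] err [0.119 0.003 0.002] F [-2.  -3.5  5.4] M [-0.58  0.29 -0.03] w59.7
  s 117.7 front 227.7 h 12.8 y -1.8  push 2.8
t28.40 pos [566.7  81.6  40.7] ramp [115.3  -1.7  40.7] err [0.119 0.003 0.002] F [-1.9 -4.2  4.8] M [-0.6   0.31 -0.03] w59.9
  s 117.6 front 227.6 h 12.8 y -1.7  push 3.6
t28.45 pos [566.7  81.6  40.8] ramp [115.3  -1.8  40.8] err [0.119 0.003 0.002] F [-1.4 -3.8  6.3] M [-0.54  0.35 -0.02] w60.1
  s 117.7 front 227.7 h 12.8 y -1.8  push 3.0
```

```bash
python3 -m handwheel '[[[0,0,0],[0,0,0],0.5],[[0,0,0],[0,0,0],0.6],[[0,0,0],[0,0,0],0.68],[[0,0,0],[0,0,0],0.7],[[0,0,0],[0,0,0],0.74],[[0,0,0],[0,0,0],0.78],[[0,0,0],[0,0,0],0.85],[[0,0,0],[0,0,0],0.92],[[0,0,0],[0,0,0],0.95],[[0,0,0],[0,0,0],0.95]]' && python3 - <<'E'
from h import *
slope(); p=snap('wrist','w17.png');slope()
cv2.imwrite('pics/w17c.png',cv2.resize(p['pixels'][150:320,180:480,::-1],(800,453),interpolation=cv2.INTER_CUBIC))
E
```

```text
t: 29.28
ee_pos: [567.0, 83.0, 39.9]
orientation: [-3.022, -0.017, -0.003]
ft_force: [0.3, 0.0, -0.8]
width: 83.3
t29.28 pos [567.   83.   39.9] ramp [116.6  -2.   39.9] err [0.12  0.003 0.002] F [ 0.3  0.  -0.8] M [-0.09 -0.1   0.05] w83.3
  s 118.9 front 228.9 h 11.8 y -2.0  push 0.1
t29.33 pos [567.   82.9  39.9] ramp [116.6  -2.   39.9] err [0.12  0.003 0.002] F [-0.2 -0.4  0.8] M [-0.14 -0.16  0.08] w83.5
  s 118.9 front 228.9 h 11.8 y -2.0  push 0.3
```

View pics/w17c.png

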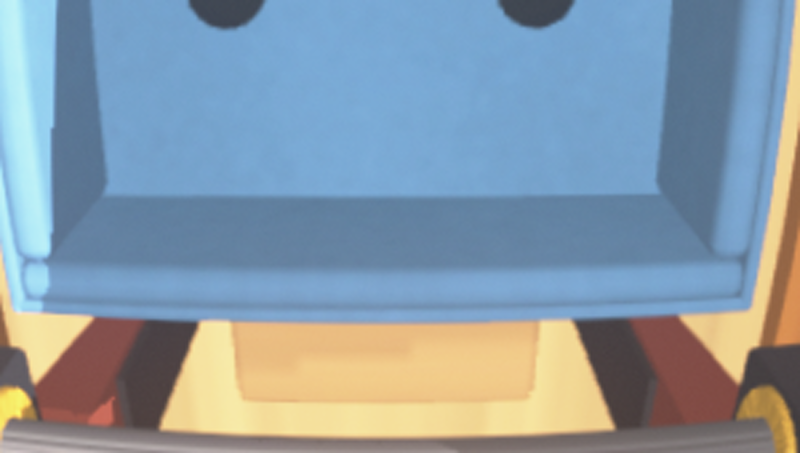

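Released: chock standing square against the pot's back. Lifting straight off.

```bash
python3 -m handwheel '[[[0,0,0],[0,0,-4],0.95],[[0,0,0],[0,0,-8],0.95],[[0,0,0],[0,0,-14],0.95],[[0,0,0],[0,0,-20],0.95],[[0,0,0],[0,2,-25],0.95],[[0,0,0],[0,20,-25],0.95],[[0,0,0],[0,30,-20],0.95],[[0,0,0],[0,35,-10],0.95],[[0,0,0],[0,35,0],0.95],[[0,0,0],[0,30,0],0.95]]' && python3 -m handwheel '[[[0,0,0],[-20,30,-10],0.95],[[0,0,0],[-30,25,-10],0.95],[[0,0,0],[-30,25,0],0.95],[[0,0,0],[-30,20,0],0.95],[[0,0,0],[-30,20,0],0.95],[[0,0,0],[-20,10,0],0.95],[[0,0,0],[-10,5,0],0.95],[[0,0,0],[0,0,0],0.95],[[0,0,0],[0,0,0],0.95],[[0,0,0],[0,0,0],0.95]]' && python3 - <<'E'
from h import *
st(); p=snap('top','t20.png'); cv2.imwrite('pics/t20c.png',cv2.resize(p['pixels'][130:250,200:400,::-1],(800,480),interpolation=cv2.INTER_CUBIC))
s=snap('scene','s20.png'); cv2.imwrite('pics/s20c.png',cv2.resize(s['pixels'][130:250,250:410,::-1],(800,600),interpolation=cv2.INTER_CUBIC))
E
```

```text
t: 30.17
ee_pos: [569.4, -84.8, 159.1]
orientation: [-3.024, -0.031, -0.009]
ft_force: [0.5, 0.4, 0.5]
width: 83.5
t: 31.0
ee_pos: [396.9, -238.4, 169.7]
orientation: [-3.032, -0.019, -0.03]
ft_force: [-0.3, 0.0, 0.0]
width: 83.6
t31.00 pos [ 396.9 -238.4  169.7] ramp [-202.4  172.3  169.7] err [0.109 0.02  0.001] F [-0.3  0.   0. ] M [-0.11 -0.08  0.05] w83.6
```

View pics/t20c.png

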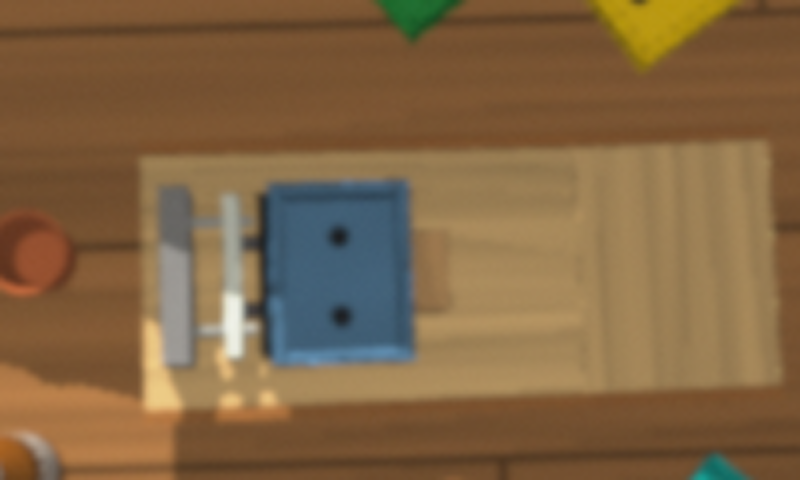

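View pics/s20c.png

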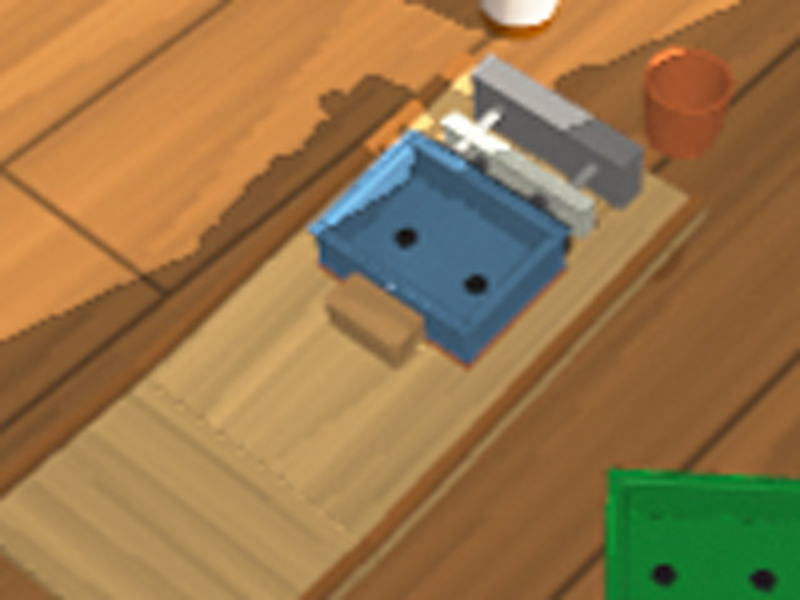

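View pics/s20.png

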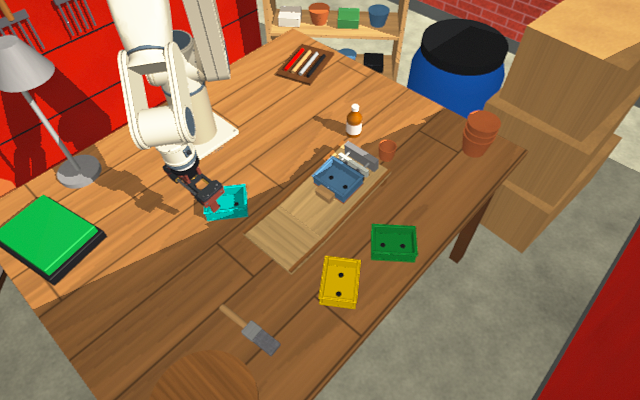

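```bash
python3 - <<'E'
from h import *
s=ctrl.get_image('scene'); cv2.imwrite('pics/s21c.png',cv2.resize(s['pixels'][175:210,305:365,::-1],(780,455),interpolation=cv2.INTER_NEAREST))
st()
t=ctrl.get_image('top')
for p,n in ((s,'scene'),(t,'top')):
  for q in ['pot','chock_center','saucer_pot','feed_bottle','brush']:
    for r in ctrl.spot_point(p,q)[:4]:
        if r['score']>.4: P=c2w(p,r['position']); print(n,q,round(r['score'],2),np.round(P),np.round(wr(P)))
# predicted chock outline with front face at s=133.3
S=lambda f:[sw(f-a*30,-2-.8+b*30,c*30) for a in(0,1) for b in(-1,1) for c in(0,1)]
print(np.round((proj(s,S(133.5))-[305,175])*13).tolist())
E
```

```text
t31.15 pos [ 397.4 -238.   169.4] ramp [-202.1  171.8  169.4] err [ 0.109  0.02  -0.001] F [-0.2 -0.2 -0.2] M [ 0.02 -0.08  0.06] w83.3
scene pot 0.97 [ 798. -113.    4.] [ -83. -231.    4.]
scene pot 0.76 [ 347. -147.    2.] [-110.  221.    2.]
scene pot 0.72 [565. 147.  42.] [181.  -1.  42.]
scene pot 0.57 [834.  95.  -1.] [ 125. -269.   -1.]
scene chock_center 0.77 [567.  79.  45.] [113.  -2.  45.]
scene saucer_pot 0.72 [589. 385.   5.] [418. -28.   5.]
scene feed_bottle 0.82 [426. 393.   4.] [428. 135.   4.]
scene brush 0.81 [ 705. -380.    2.] [-348. -134.    2.]
top pot 0.97 [ 801. -112.    3.] [ -82. -234.    3.]
top pot 0.89 [837.  92.   3.] [ 122. -272.    3.]
top pot 0.78 [ 341. -154.    4.] [-117.  227.    4.]
top chock_center 0.74 [567.  85.  47.] [119.  -2.  47.]
top saucer_pot 0.68 [592. 382.  -4.] [416. -31.  -4.]
top feed_bottle 0.93 [424. 394.  -2.] [430. 137.  -2.]
top brush 0.57 [ 702. -377.   -3.] [-345. -131.   -3.]
[[399.0, 306.0], [392.0, 240.0], [219.0, 182.0], [209.0, 114.0], [319.0, 386.0], [311.0, 321.0], [139.0, 259.0], [128.0, 193.0]]
```

View pics/s21c.png

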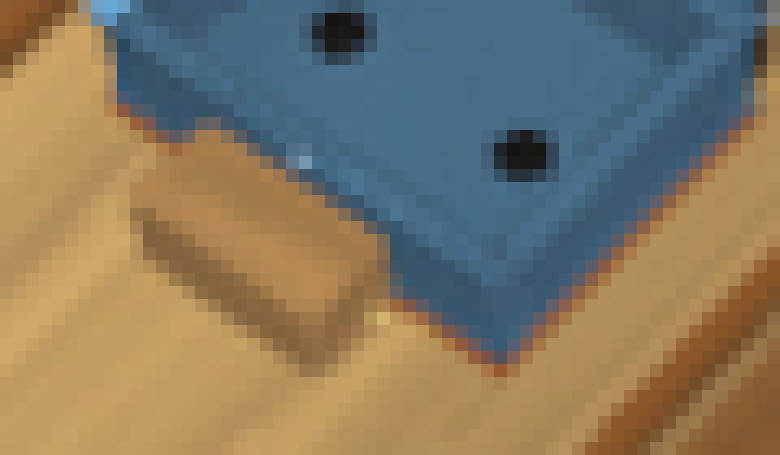

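Both views show the chock square and flush against the pot's back, and the pot in contact with the pad. The bystanders are where they started. Handing in.

```bash
python3 -c "
from workcell import ctrl
print(ctrl.close_job())"
```

```text
the job is handed in; nothing more can be done
None
```

The job was done in the order asked and handed in at about 31 s of the 72 s allowed. No verdict was reported.

**Pot:** I slid the blue pot up the ramp with both open fingers low on its back face, without lifting it, until it stood square on the pad. Sliding it took about 5 N, and at full press the push was about 13.3 N. That leaves about 8 N on the pad, and it was above 5 N for more than a second. The pad force is worked out from the push, not measured directly. It agrees with the pad having moved about 4 mm. I then backed off gently.

**Chock:** I turned the chock across the ramp and brought it up to the pot until it touched with about 2 N. I lowered it onto the deck, released it and lifted clear.

**Last checks:**
- The scene and top pictures show the pot in contact with the pad and the chock flush across its back, with no gap visible at the scene camera's resolution.
- The chock lies where the arm's readings put it.
- The saucer pot, bottle and brush are within measuring error of where they started, and the arm touches nothing.
- The top camera's network did not report the blue pot in the last look. The scene camera's did, in the right place.

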